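Clear the pan's handle and clip its lid down

ROBOT

A 7-joint arm with a two-finger parallel gripper is mounted at the origin on a cart in front of the work surface, level with it; the furniture and walls round the work are solid. World frame = base frame: x ahead of the robot, y to its left, z up, the work surface at z = 0. Lengths are in m, angles in rad, forces in N, time in s.
With the tool pointing down it reaches from about 0.35 to 0.9 m from the base axis. Payload 7.2 kg.
Tool frame: the origin (TCP) lies midway between the tips of the shut fingers; the grasp point (between the pads) lies behind it (grasp_offset is the z of the grasp point in the tool frame, in m); z points along the fingers, y is the direction in which the jaws open and shut (so a half turn about z gives the same grasp; the last joint's range is limited). The gripper opens to 88 mm and grips with 3 to 60 N. Pads are 20 mm wide; open, the fingers measure 115 mm over their backs; the gripper's body (75 mm by 178 mm) begins 61 mm behind the grasp point.
Start: joints at [-1.385, 0.411, -0.013, 1.596, 0.006, 1.134, -0.082], TCP at [0.157, 0.605, 0.223] pointing down, gripper open.
Joint ranges: [-2.95, 2.95], [-0.29, 1.99], [-1.47, 1.44], [0.14, 2.54], [-1.03, 4.17], [0.13, 1.85], [-2.86, 2.86]. Speed limits (rad/s): [2.39, 2.39, 3.01, 3.01, 3.14, 3.14, 3.14].

INTERFACE

Orientations are given as [roll, pitch, yaw] about the fixed x, y, z axes, in that order (R = Rz(yaw) Ry(pitch) Rx(roll)).
In Python, from plant import * gives the robot as it stands.
- The arm moves only by the tool drive_tool, never from a script. Its argument "series" is a list that holds one entry, the list of rows, each a list of 5 numbers: the finger opening in mm, from 0 to 87.8, then the shift along the tool's x, y, z in mm, then the turn about the tool's z in rad. In form: [[[gripper, tx, ty, tz, roll], ...]]. A call has 1 to 10 rows; each row shifts and turns the commanded pose from where the row before left it, along the tool's axes as they then stand; what a row does not reach is not made up. A row lasts 1/8 s, in which the tool goes at most 62.5 mm and 10.7 degrees, less where a joint would pass 70% of its speed; a pose out of reach is approached as far as the arm can. A call is refused whole if a number of a shift passes 62.5 or a number of a turn 0.188, either way. A call with a gripper value outside its range is refused whole. The fingers move at their own pace and stop on an object; "newtons" is the grip in N (left out, the last holds). Time passes only in rows, so rows that do not move let the fingers close. It gives the time, the measured TCP pose, the force and the opening at its end, in the units of the state.
- get_obs(): the state, without advancing time (a new reading comes with each control period).
- capture(name): name is "scene" or "side" or "wrist"; returns the picture (420x560x3 uint8, red, green, blue); there is no depth.
- camera_info(name): a dict with "mtx" (3x3 intrinsics, pixels), "k1" (the pictures are not rectified: a ray, as slopes to the right and down, at radius r is drawn at 1 + k1 r^2 times it, then the intrinsics apply), "rvec" (rotation vector, rad) and "tvec" (3), from world to camera coordinates, as OpenCV has them. Camera axes: x right, y down, z forward; pixel columns grow to the right and rows downward; lengths in m; the calibration is good to about 2 mm. A picture is of the moment at which its call begins: read the wrist's pose just before it. camera_info takes no time and is no camera call; for the wrist camera it gives the pose at the moment of the call.
- close_job(): hands the job in, once; it reports no verdict.
The state is a dict: "time": time; "q": joint angles; "joint_velocities": joint speeds; "joint_efforts": joint torques, N m; "ee_pos": TCP position; "tcp_rot": TCP orientation; "ft_force": force on the tool from outside, world axes, zero at the start; "wrist_torque": the same for the moment, N m; "opening": finger opening in m.
Only numpy, scipy, OpenCV 4.12 (cv2) and the standard library are available. Lean on these libraries where they do the work, as an engineer would, in place of code of your own. Each camera call takes 0.05 s, during which the arm holds its last target.

TASK

Get the lunch pan ready to be carried off: take the blue-capped creamer tin out of the crook of the pan's handle and stand it upright in the middle of the cork coaster, swing the black handle all the way in against the pan's side, and fold all four white clip flaps on the lid fully down, flat against the pan. Never tip the tin over, do not push the pan out of its place, and leave everything else on the counter undisturbed.

Things in the scene. Friction and masses are not known exactly. Their poses are not given: they have to be found in the camera images.
- pan: rectangular steel lunch pan with a blue lid already on, 180 mm (own x, pointing away from the robot) x 140 mm (own y, to the robot's left) x 79 mm high, with a flat white vent in the lid up to 84 mm; it stands loose on four feet, 2.4 kg. Origin: centre of its underside, z up
- clip_near (a joint): clip flap on the near (robot's) side edge of the lid, angle in rad: 0 = hanging straight down, flat against the pan's side (closed, a stop); 1.57 = sticking out level; up to 2.1 = raised a little above level. The hinge line is level, 70 mm above the pan's underside, at x = -95 mm, y = 0 (line along y) in the pan's own frame. The flap is 44 mm wide, 31 mm long and 4 mm thick (6 mm at its lip); it turns with light friction (about 1 N at its lip) and stays where it is left
- clip_far (a joint): clip flap on the far edge of the lid, angle in rad: 0 = hanging straight down, flat against the pan's side (closed, a stop); 1.57 = sticking out level; up to 2.1 = raised a little above level. The hinge line is level, 70 mm above the pan's underside, at x = +95 mm, y = 0 (line along y) in the pan's own frame. The flap is 44 mm wide, 31 mm long and 4 mm thick (6 mm at its lip); it turns with light friction (about 1 N at its lip) and stays where it is left
- clip_left (a joint): clip flap on the left edge of the lid, angle in rad: 0 = hanging straight down, flat against the pan's side (closed, a stop); 1.57 = sticking out level; up to 2.1 = raised a little above level. The hinge line is level, 70 mm above the pan's underside, at x = 0, y = +75 mm (line along x) in the pan's own frame. The flap is 44 mm wide, 31 mm long and 4 mm thick (6 mm at its lip); it turns with light friction (about 1 N at its lip) and stays where it is left
- clip_right (a joint): clip flap on the right edge of the lid, angle in rad: 0 = hanging straight down, flat against the pan's side (closed, a stop); 1.57 = sticking out level; up to 2.1 = raised a little above level. The hinge line is level, 70 mm above the pan's underside, at x = 0, y = -75 mm (line along x) in the pan's own frame. The flap is 44 mm wide, 31 mm long and 4 mm thick (6 mm at its lip); it turns with light friction (about 1 N at its lip) and stays where it is left
- clip_near_edge (a point): middle of the free edge of the near clip flap
- clip_far_edge (a point): middle of the free edge of the far clip flap
- clip_left_edge (a point): middle of the free edge of the left clip flap
- clip_right_edge (a point): middle of the free edge of the right clip flap
- handle (a joint): the pan's side handle, angle in rad about an upright pivot at x = -74 mm, y = -83 mm in the pan's frame: 0 = folded in along the pan's right side, pointing along the pan's +x (a stop); 1.57 = sticking straight out to the pan's right (-y). It reaches 128 mm from the pivot, is 13 mm thick, and spans heights 17 to 35 mm above the counter, below the clips. It turns with friction (about 1 N near its end) and stays where it is left
- handle_push (a point): point on the handle's centre line, 95 mm from its pivot, at mid height (26 mm above the counter)
- tin_center (a point): centre (half-way up) of the creamer tin with a dark-blue cap that stands between the handle and the pan's right side: 52 mm across (cap 55 mm), 82 mm tall, 0.2 kg, z up
- coaster: round cork coaster, 110 mm across, 7 mm thick, flat, lying loose on or beside a white paper to the left. Origin: centre of its underside
- syrup: dark-labelled syrup bottle with a yellow cap, 59 mm across, 203 mm tall, close to the pan; a bystander, to be left where it is. Origin: centre of its underside, z up
- honey: square clear honey jar with a white lid, 63 x 74 mm, 146 mm tall, close to the pan; a bystander, to be left where it is. Origin: centre of its underside, z up
- blue_mug: blue-grey mug, 85 x 117 mm with its handle, 96 mm tall; a bystander, to be left where it is. Origin: centre of its underside, z up
- spoon_a: teaspoon lying on the counter, 132 x 29 x 10 mm; a bystander, to be left where it is. Origin: centre of its underside, z up
- spoon_b: second teaspoon lying on the counter, 132 x 29 x 10 mm; a bystander, to be left where it is. Origin: centre of its underside, z up
Mind the look-alikes: they are no part of the job. There is more than one size of the part that bears tin_center; the job needs the larger.

How it is judged:
By the outcome, as a careful person would: the job done as asked, in the order asked, and still so for the second after the job is handed in, with the robot touching nothing.
It also fails if it takes over 72 s, if anything falls off the work surface, if the arm or the gripper's body presses on something with over 40 N, if the wrist force passes 120 N, or if a joint passes its speed limit or range.

## Working session

There is one attempt and no reset: what is moved stays moved. The work goes in short steps, Python scripts to look and compute and a tool call to move; the robot and the scene stay as the last step left them, time stands still between calls to the robot, and variables do not carry over. Pictures are saved under pics/ and viewed, and the job is handed in when it is done.

Besides the shell and the picture viewer there is one more tool, called after "Call:" by a JSON object that holds its "method" and its "body". drive_tool: Moves the arm, as the interface text tells. Its arguments: {"type":"object","properties":{"series":{"type":"array"},"newtons":{"type":"number"}},"required":["series"]}

```bash
ls; mkdir -p pics; cat > h.py <<'E'
import numpy as np, cv2
from plant import *
def save(n,img): cv2.imwrite('pics/'+n+'.png',cv2.cvtColor(img,cv2.COLOR_RGB2BGR))
def cam(n):
    c=camera_info(n);R=cv2.Rodrigues(np.array(c['rvec'],float))[0];t=np.array(c['tvec'],float).reshape(3)
    return dict(K=np.array(c['mtx'],float),k1=float(c['k1']),R=R,t=t)
def ray(c,px):
    p=np.asarray(px,float).reshape(-1,1,2)
    u=cv2.undistortPoints(p,c['K'],np.array([c['k1'],0,0,0,0.]),None,None).reshape(-1,2) 
    d=np.c_[u,np.ones(len(u))]@c['R']
    o=-c['R'].T@c['t']
    return o,d
def onz(c,px,z):
    o,d=ray(c,px); s=(z-o[2])/d[:,2]; return o+d*s[:,None]
def proj(c,P):
    r=cv2.Rodrigues(c['R'])[0]
    return cv2.projectPoints(np.asarray(P,float).reshape(-1,1,3),r,c['t'],c['K'],np.array([c['k1'],0,0,0,0.]))[0].reshape(-1,2)
def tri(c1,p1,c2,p2):
    o1,d1=ray(c1,p1);o2,d2=ray(c2,p2);out=[]
    for a,b in zip(d1,d2):
        A=np.c_[a,-b];s=np.linalg.lstsq(A,o2-o1,rcond=None)[0]
        P=o1+a*s[0];Q=o2+b*s[1];out.append(np.r_[(P+Q)/2,np.linalg.norm(P-Q)])
    return np.array(out)
E
python3 - <<'E'
from h import *
print(get_obs())
import pickle
D={}
for n in ['scene','side','wrist']:
    c=cam(n);im=capture(n);save(n+'0',im);D[n]=(c,im);print(n,-c['R'].T@c['t'],c['R'][2],c['K'][0,0])
pickle.dump(D,open('d0.pkl','wb'))
E
```

```text
pics
{'time': 0.0, 'q': array([-1.38517228,  0.41185922, -0.0127052 ,  1.59702234,  0.00564232,
        1.1342746 , -0.08221411]), 'joint_velocities': array([ 0.00238138,  0.00070966, -0.001266  ,  0.0004817 , -0.0014492 ,
       -0.00068599, -0.00101016]), 'joint_efforts': array([-5.14530930e-04, -5.87940180e+01,  6.41019009e-01, -2.91082120e+01,
       -5.40690380e-02,  1.80300605e-02,  1.23683290e-04]), 'ee_pos': array([0.15687705, 0.60449025, 0.22184334]), 'tcp_rot': array([-3.14007190e+00,  1.49007660e-04,  2.88779081e+00]), 'ft_force': array([ 0.6774893 , -0.41308232, -0.14585267]), 'wrist_torque': array([-0.03049405,  0.00653531, -0.0344341 ]), 'opening': 0.08767233549484742}
scene [-0.03265232 -0.93916631  0.5745343 ] [ 0.52877204  0.74013483 -0.41545223] 409.31616796553135
side [-0.02606114 -1.36946711  0.84186489] [ 0.389822    0.79382944 -0.46676935] 492.76052977543793
wrist [0.07803762 0.62514878 0.38316144] [ 0.28938465 -0.07676075 -0.95413013] 363.3242350004348
```

View pics/scene0.png

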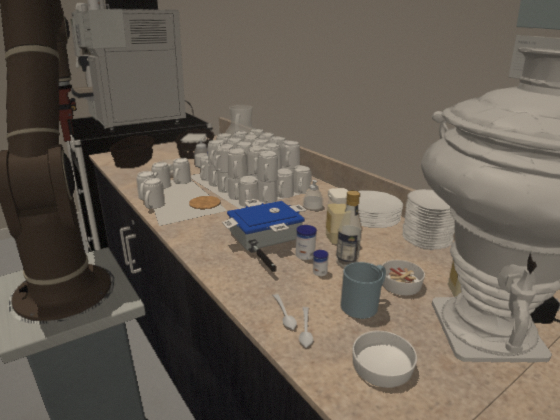

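View pics/side0.png

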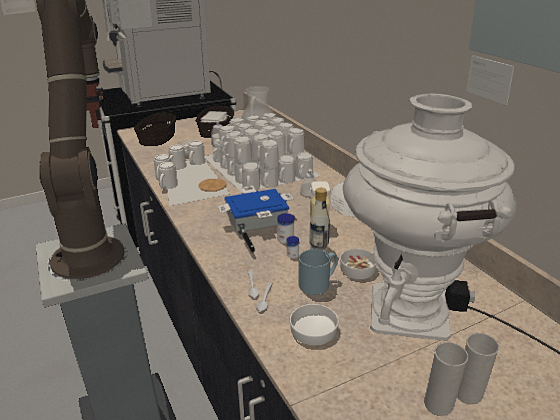

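View pics/wrist0.png

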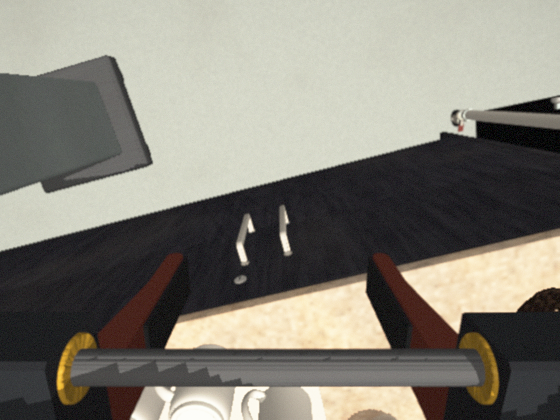

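```bash
python3 - <<'E'
from h import *
import pickle
D=pickle.load(open('d0.pkl','rb'))
for n,(x,y,w,h) in {'scene':(215,180,160,110),'side':(210,170,130,100)}.items():
    im=D[n][1][y:y+h,x:x+w]; save(n+'0c',cv2.resize(im,(w*5,h*5) if n=='scene' else (w*6,h*6),interpolation=cv2.INTER_CUBIC))
E
```

```text
(no output)
```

View pics/scene0c.png

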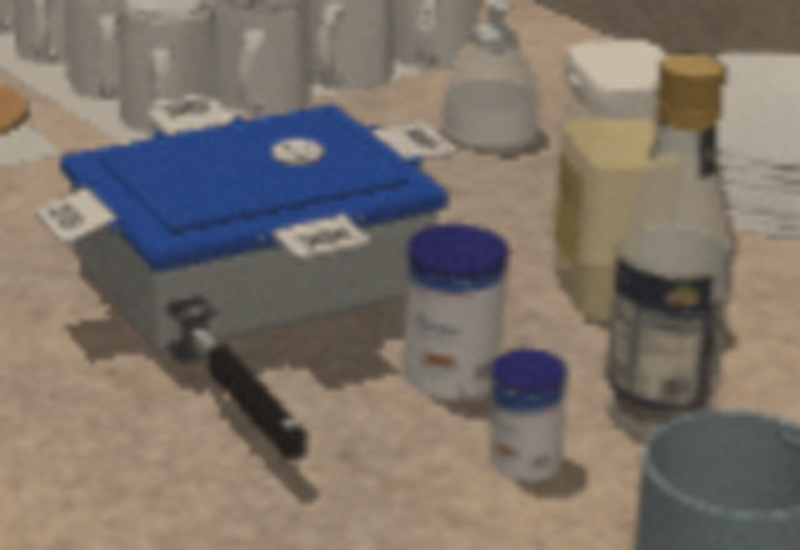

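View pics/side0c.png

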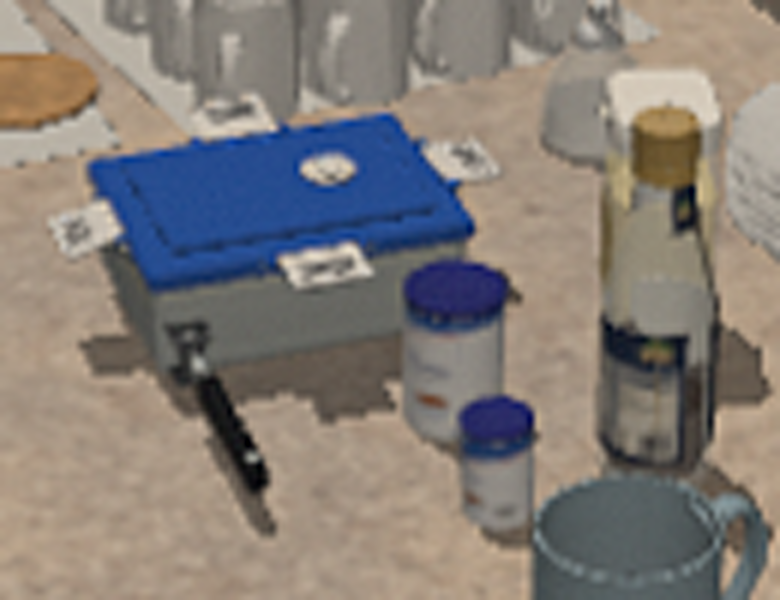

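```bash
python3 - <<'E'
from h import *
import pickle
D=pickle.load(open('d0.pkl','rb'))
cs,cd=D['scene'][0],D['side'][0]
S=lambda p:np.array(p,float)/5+[215,180]-0.4
T=lambda p:np.array(p,float)/6+[210,170]-0.42
names=['lid near-left','lid near-right','lid far-right','lid far-left','vent','bigcap','smallcap','handle tip','syrup cap','clipnear mid','clipright mid','clipfar','clipleft edge','handle pivot top']
s=[(65,160),(155,262),(447,198),(333,108),(298,152),(458,245),(529,367),(297,440),(691,68),(60,228),(325,248),(445,140),(192,100),(188,305)]
t=[(92,162),(155,284),(472,230),(388,115),(329,168),(455,284),(497,414),(258,470),(669,120),(70,240),(330,278),(487,160),(237,98),(187,330)]
r=tri(cs,S(s),cd,T(t))
for n,x in zip(names,r): print(n,x.round(3))
# lid colour mask corners
for n in ['scene','side']:
    im=D[n][1];c=D[n][0]
    hsv=cv2.cvtColor(im,cv2.COLOR_RGB2HSV)
    m=cv2.inRange(hsv,(105,150,60),(130,255,255));k,l,st,ce=cv2.connectedComponentsWithStats(m)
    for i in range(1,k):
        if st[i,4]>30: print(n,st[i],ce[i].round(1))
    m=cv2.inRange(hsv,(5,120,90),(20,255,255));k,l,st,ce=cv2.connectedComponentsWithStats(m)
    for i in range(1,k):
        if st[i,4]>100: print(n,'cork',st[i],ce[i].round(1),onz(c,[ce[i]],0.007))
E
```

```text
lid near-left [0.475 0.031 0.077 0.002]
lid near-right [ 0.458 -0.099  0.07   0.001]
lid far-right [ 0.629 -0.134  0.076  0.001]
lid far-left [0.647 0.003 0.079 0.001]
vent [ 0.583 -0.051  0.086  0.   ]
bigcap [ 0.585 -0.197  0.086  0.001]
smallcap [ 0.565 -0.281  0.059  0.   ]
handle tip [ 0.453 -0.24   0.035  0.001]
syrup cap [ 0.658 -0.283  0.2    0.001]
clipnear mid [ 0.435 -0.037  0.071  0.   ]
clipright mid [ 0.543 -0.137  0.07   0.001]
clipfar [ 0.664 -0.087  0.087  0.001]
clipleft edge [0.572 0.047 0.087 0.003]
handle pivot top [ 0.469 -0.115  0.047  0.001]
scene [ 228  202   75   31 1238] [263.7 216.3]
scene cork [347 191  12  15 149] [352.5 198. ] [[0.97890369 0.02088246 0.007     ]]
scene cork [190 196  30  13 281] [204.4 202.1] [[0.51650727 0.28132999 0.007     ]]
side [ 225  189   64   29 1102] [255.4 203. ]
side [278 214  16  11  86] [285.7 217.9]
side [287 236  12  10  63] [292.4 240.5]
side cork [199 179  27  12 261] [212.  184.4] [[0.5141399  0.28117236 0.007     ]]
```

The two candidates for the tin are the larger one at scene (306,241), with its cap at z≈0.086, and the smaller one at scene (320,263), with its cap at z≈0.059. The larger one is 82 mm tall and stands in the handle's crook, so it fits. I'll move the wrist camera over the work for a second look.

Call:
{"method": "drive_tool", "body": {"series": [[[87, -41, -41, -11, 0], [87, -41, -41, -11, 0], [87, -41, -41, -11, 0], [87, -41, -41, -11, 0], [87, -41, -41, -11, 0], [87, -41, -41, -11, 0], [87, -41, -41, -11, 0], [87, -41, -41, -11, 0], [87, -41, -41, -11, 0], [87, -41, -41, -11, 0]]]}}

```text
time: 1.4
ee_pos: [0.4514, 0.1033, 0.3331]
tcp_rot: [3.141, 0.0, 2.888]
ft_force: [0.7, 0.1, -0.7]
opening: 0.0866
```

```bash
python3 - <<'E'
from h import *
import pickle
o=get_obs();print(o['time'],o['ee_pos'],o['tcp_rot'],o['ft_force'],o['q'])
c=cam('wrist');im=capture('wrist');save('w1',cv2.resize(im,(784,588),interpolation=cv2.INTER_CUBIC));pickle.dump((c,im),open('w1.pkl','wb'))
E
```

```text
1.4 [0.45139324 0.1033483  0.33310169] [3.14104877e+00 2.22234884e-04 2.88793692e+00] [ 0.65916369  0.11462917 -0.71554328] [-0.72279552  0.02996543  0.40933637  1.82410169 -0.01276565  1.28954184
  1.0070552 ]
```

View pics/w1.png

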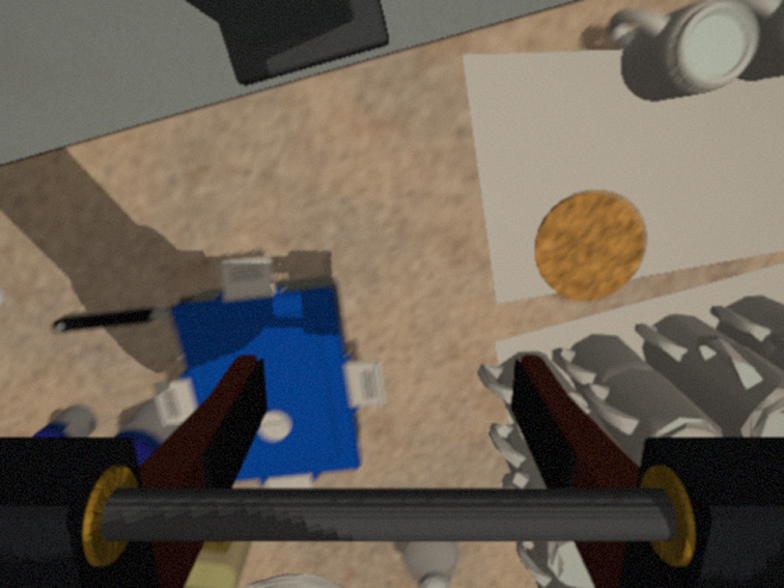

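The wrist picture (784x588) shows:
- the coaster at (590,245) with free counter around it; the nearest cups are at about (600,370)
- the lid's near edge from (173,305) to (335,285)
- the handle tip at (58,323)
- the two tins, half hidden, at (60,430) and (145,445)

```bash
python3 - <<'E'
from h import *
import pickle
c,im=pickle.load(open('w1.pkl','rb'))
hsv=cv2.cvtColor(im,cv2.COLOR_RGB2HSV)
m=cv2.inRange(hsv,(8,140,90),(22,255,255));k,l,st,ce=cv2.connectedComponentsWithStats(m)
for i in range(1,k):
    if st[i,4]>800:
        cn=max(cv2.findContours((l==i).astype(np.uint8),0,1)[0],key=cv2.contourArea);e=cv2.fitEllipse(cn)
        print(st[i],e,onz(c,[e[0]],.007), onz(c,[(e[0][0]-e[1][0]/2,e[0][1]),(e[0][0]+e[1][0]/2,e[0][1])],.007))
D=pickle.load(open('d0.pkl','rb'))
# coaster height by triangulation
print(tri(c,[e[0]],D['scene'][0],[(204.6,202.3)]),tri(c,[e[0]],D['side'][0],[(212,184.4)]))
W=lambda p:np.array(p,float)/1.4-.2
for n,p,z in [('lidNL',(335,285),.079),('lidNR',(173,305),.079),('lidFL',(359,466),.079),('vent',(274,426),.084),('tip',(58,323),.030),('hpiv',(160,314),.03),('clipN',(247,257),.08),('clipL edge',(383,384),.08),('clipR edge',(161,404),.08),('mugnear handle',(488,378),.05),('mughandle2',(556,360),.07),('bigcap',(145,437),.082)]:
    print(n,onz(c,[W(p)],z).round(3))
S=lambda p:np.array(p,float)/5+[215,180]-0.4
for n,p,q in [('lidNL',(335,285),(65,160)),('lidNR',(173,305),(155,262)),('vent',(274,426),(298,152)),('clipN',(247,257),(55,222)),('clipL',(383,384),(192,100)),('clipR',(161,404),(328,258)),('tip',(58,323),(297,440))]:
    print(n,tri(c,[W(p)],D['scene'][0],[S(q)]).round(3))
E
```

```text
[ 383  138   77   77 4588] ((420.4940185546875, 175.5951385498047), (72.65314483642578, 78.55081176757812), 46.333221435546875) [[0.5180763  0.28764348 0.007     ]] [[0.50562795 0.23960668 0.007     ]
 [0.53053937 0.33576798 0.007     ]]
[[0.51993161 0.28901698 0.00247621 0.00103443]] [[0.51783842 0.28900981 0.00343164 0.00255737]]
lidNL [[0.476 0.05  0.079]]
lidNR [[ 0.458 -0.09   0.079]]
lidFL [[0.654 0.021 0.079]]
vent [[ 0.59  -0.041  0.084]]
tip [[ 0.457 -0.231  0.03 ]]
hpiv [[ 0.473 -0.131  0.03 ]]
clipN [[ 0.434 -0.014  0.08 ]]
clipL edge [[0.576 0.066 0.08 ]]
clipR edge [[ 0.544 -0.136  0.08 ]]
mugnear handle [[0.609 0.161 0.05 ]]
mughandle2 [[0.597 0.223 0.07 ]]
bigcap [[ 0.572 -0.162  0.082]]
lidNL [[0.481 0.047 0.068 0.005]]
lidNR [[ 0.46  -0.096  0.068  0.   ]]
vent [[ 0.591 -0.042  0.081  0.002]]
clipN [[ 0.438 -0.02   0.066  0.005]]
clipL [[0.58  0.064 0.077 0.006]]
clipR [[ 0.545 -0.141  0.068  0.007]]
tip [[ 0.458 -0.232  0.029  0.001]]
```

Call:
{"method": "drive_tool", "body": {"series": [[[87, -33, -43, 0, 0], [87, -33, -43, 0, 0], [87, -33, -43, 0, 0], [87, -33, -43, 0, 0], [87, -33, -43, 0, 0], [87, -33, -43, 0, 0], [87, -33, -43, 0, 0], [87, 0, 0, 0, 0.18], [87, 0, 0, 0, 0.18], [87, 0, 0, 0, 0.18]]]}}

```text
time: 2.7
ee_pos: [0.5988, -0.2441, 0.332]
tcp_rot: [-3.141, -0.001, 2.341]
ft_force: [1.0, -0.6, 0.3]
opening: 0.0871
```

Call:
{"method": "drive_tool", "body": {"series": [[[87, 0, 0, 0, 0.18], [87, 0, 0, 0, 0.18], [87, 0, 0, 0, 0.07], [87, 0, 0, 0, 0]]]}}

```text
time: 3.2
ee_pos: [0.5989, -0.2437, 0.3321]
tcp_rot: [-3.141, -0.0, 1.919]
ft_force: [-0.6, 0.3, 0.5]
opening: 0.087
```

```bash
python3 - <<'E'
from h import *
import pickle
o=get_obs();print(o['time'],o['ee_pos'],o['tcp_rot'],o['ft_force'],o['q'])
c=cam('wrist');im=capture('wrist');save('w2',cv2.resize(im,(784,588),interpolation=cv2.INTER_CUBIC));pickle.dump((c,im),open('w2.pkl','wb'))
import plant;print([k for k in dir(plant) if not k.startswith('_')])
try: print(grasp_offset)
except Exception as e: print(e)
E
```

```text
3.2 [ 0.59892862 -0.24367451  0.33214798] [-3.14085305e+00 -4.26952289e-04  1.91867591e+00] [-0.63567996  0.34029327  0.54849255] [-0.26017607  0.48710039  0.89294328  1.41976524 -0.37774185  1.41367258
  0.9819151 ]
['Unreachable', 'camera_info', 'capture', 'close_job', 'get_obs', 'grasp_offset']
-0.0187
```

View pics/w2.png

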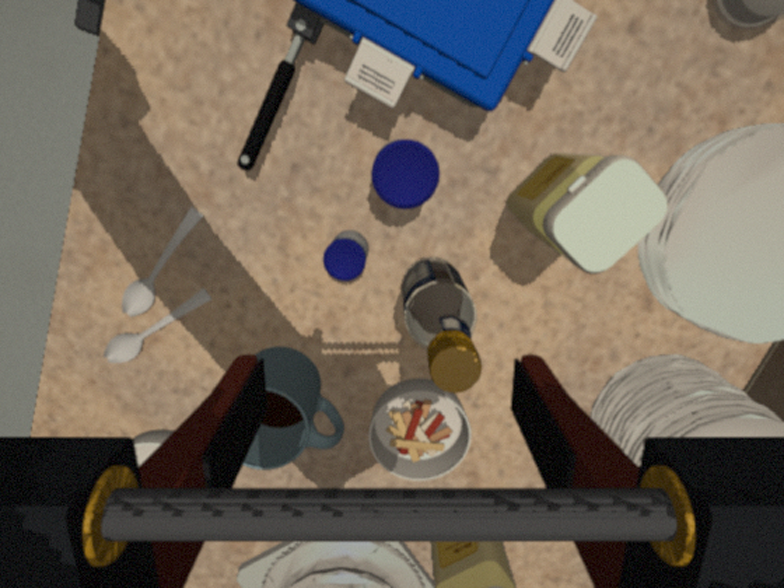

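Here the large cap is at (405,174) and about 67 px across, and the small cap at (344,258) is about 42 px across. The handle runs from (305,25) to (246,160). The syrup base is near (435,290) and the honey lid at (608,213).

```bash
python3 - <<'E'
from h import *
import pickle
c,im=pickle.load(open('w2.pkl','rb')); D=pickle.load(open('d0.pkl','rb'))
hsv=cv2.cvtColor(im,cv2.COLOR_RGB2HSV)
m=cv2.inRange(hsv,(112,150,60),(130,255,255));k,l,st,ce=cv2.connectedComponentsWithStats(m)
for i in range(1,k):
    if 300<st[i,4]<6000:
        cn=max(cv2.findContours((l==i).astype(np.uint8),0,1)[0],key=cv2.contourArea);e=cv2.fitEllipse(cn);p=e[0]
        print(st[i],e,onz(c,[p],.082).round(4),'diam',np.linalg.norm(np.diff(onz(c,[(p[0]-e[1][0]/2,p[1]),(p[0]+e[1][0]/2,p[1])],.082),axis=0)))
        print(' tri',[tri(c,[p],D[n][0],[q]).round(4) for n,q in ((('scene',(306.2,229)),('side',(285.7,217.3))) if e[1][0]>35 else (('scene',(320.4,253.2)),('side',(292.4,239))))])
W=lambda p:np.array(p,float)/1.4-.2
for n,p,z in [('lidFR',(490,108),.075),('tip',(243,166),.030),('h95ish',(268,112),.035),('piv',(308,22),.04),('clipR e1',(346,73),.07),('clipR e2',(397,106),.07),('clipF e1',(594,12),.075),('clipF e2',(566,70),.075),('honey lid c',(608,213),.146),('honey near',(548,222),.146),('syrup cap',(455,368),.203),('syrup base',(435,275),.02),('vent',0,0)][:-1]:
    print(n,onz(c,[W(p)],z).round(3))
E
```

```text
[ 266  101   47   47 1735] ((289.14544677734375, 124.01094055175781), (45.45211410522461, 46.750858306884766), 11.665356636047363) [[ 0.5929 -0.1867  0.082 ]] diam 0.050122044043603264
 tri [array([[ 0.5934, -0.1871,  0.0784,  0.0008]]), array([[ 0.5927, -0.1868,  0.0768,  0.001 ]])]
[232 171  29  29 647] ((245.79930114746094, 185.0055389404297), (27.716508865356445, 27.96000862121582), 142.69329833984375) [[ 0.5697 -0.2683  0.082 ]] diam 0.03212514652357694
 tri [array([[ 0.5698, -0.2754,  0.0543,  0.0008]]), array([[ 0.569 , -0.2751,  0.0534,  0.0012]])]
lidFR [[ 0.638 -0.118  0.075]]
tip [[ 0.458 -0.232  0.03 ]]
h95ish [[ 0.468 -0.181  0.035]]
piv [[ 0.481 -0.104  0.04 ]]
clipR e1 [[ 0.524 -0.132  0.07 ]]
clipR e2 [[ 0.569 -0.141  0.07 ]]
clipF e1 [[ 0.683 -0.031  0.075]]
clipF e2 [[ 0.681 -0.074  0.075]]
honey lid c [[ 0.729 -0.161  0.146]]
honey near [[ 0.693 -0.18   0.146]]
syrup cap [[ 0.657 -0.281  0.203]]
syrup base [[ 0.656 -0.269  0.02 ]]
```

Call:
{"method": "drive_tool", "body": {"series": [[[80, 0, 0, 0, -0.187], [80, 0, 0, 0, -0.187], [80, 0, 0, 0, -0.186], [80, 20, 20.5, 0, 0], [80, 20, 20.5, 0, 0], [80, 0, 0, 40, 0], [80, 0, 0, 40, 0], [80, 0, 0, 40, 0], [80, 0, 0, 20, 0], [80, 0, 0, 0, 0]]]}}

```text
time: 4.5
ee_pos: [0.5918, -0.1868, 0.1912]
tcp_rot: [-3.14, -0.003, 2.479]
ft_force: [-0.3, -1.1, 0.3]
opening: 0.0799
```

```bash
python3 - <<'E'
from h import *
import pickle
o=get_obs();print(o['time'],o['ee_pos'],o['tcp_rot'],o['ft_force'],o['q'])
c=cam('wrist');im=capture('wrist');save('w3',cv2.resize(im,(784,588),interpolation=cv2.INTER_CUBIC));pickle.dump((c,im),open('w3.pkl','wb'))
print(proj(c,[[.593,-.187,.082]])*1.4)
hsv=cv2.cvtColor(im,cv2.COLOR_RGB2HSV)
m=cv2.inRange(hsv,(112,150,60),(130,255,255));k,l,st,ce=cv2.connectedComponentsWithStats(m)
for i in range(1,k):
    if 300<st[i,4]: print(st[i],onz(c,[st[i,:2]+st[i,2:4]/2-.5],.082))
E
```

```text
4.5 [ 0.59175551 -0.1867554   0.19121741] [-3.14028329e+00 -2.71938098e-03  2.47910221e+00] [-0.27330156 -1.05594167  0.28335247] [-0.26365645  0.50244471  0.70396492  1.67694476 -0.35711281  1.09804044
  1.45365862]
[[389.13339334 294.70758333]]
[ 245  174   67   67 3435] [[ 0.59078044 -0.18522176  0.082     ]]
[ 162  219   42   38 1200] [[ 0.56390676 -0.26086986  0.082     ]]
```

View pics/w3.png

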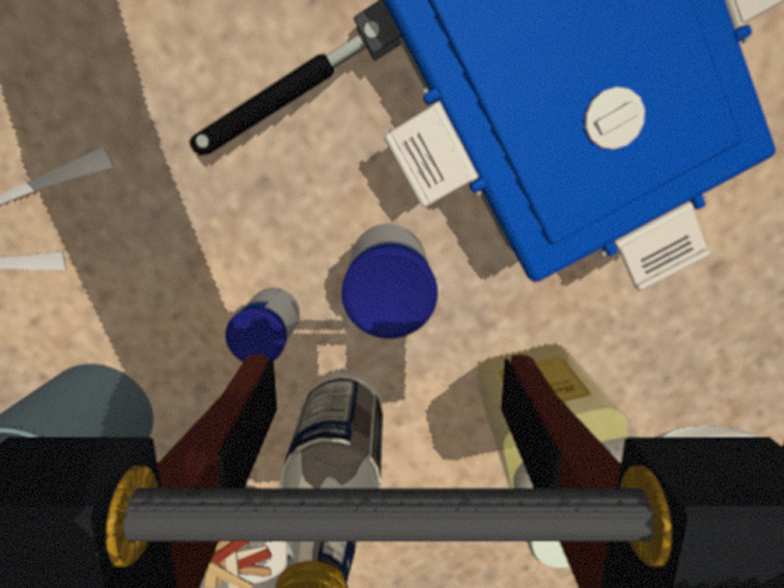

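The cap sits centred between the jaws at (389,291), and the honey, syrup and small tin are clear of the fingers. Now descending and gripping.

Call:
{"method": "drive_tool", "body": {"series": [[[80, 0, 0, 45, 0], [80, 0, 0, 45, 0], [80, 0, 0, 45, 0], [80, 0, 0, 25, 0], [80, 0, 0, 2, 0], [48, 0, 0, 0, 0], [48, 0, 0, 0, 0], [48, 0, 0, 0, 0], [48, 0, 0, 0, 0]]], "newtons": 20}}

```text
time: 5.68
ee_pos: [0.5934, -0.1874, 0.0318]
tcp_rot: [3.141, 0.002, 2.478]
ft_force: [-1.2, -0.0, 7.3]
opening: 0.0534
```

```bash
python3 - <<'E'
from h import *
o=get_obs();print(o['time'],o['ee_pos'],o['tcp_rot'],o['ft_force'],o['opening'])
save('w4',cv2.resize(capture('wrist'),(700,525)))
E
```

```text
5.675 [ 0.5934294  -0.18742601  0.03177918] [3.14054228e+00 1.56379716e-03 2.47787279e+00] [-1.15846097 -0.01507629  7.29708627] 0.05340355314726386
```

View pics/w4.png

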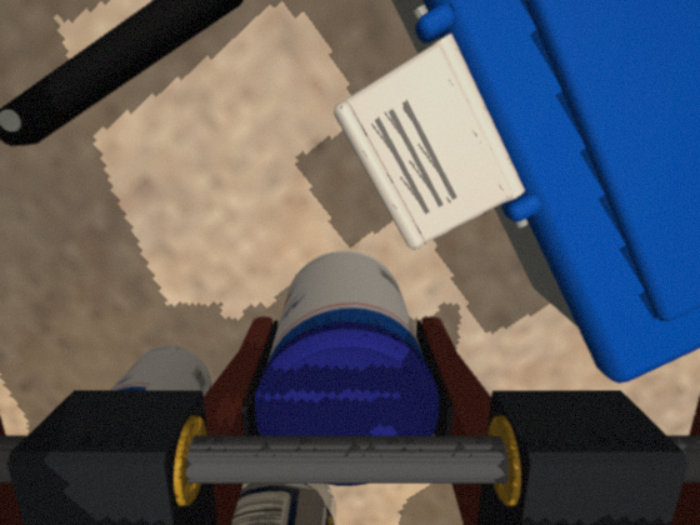

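The tin is between the pads (opening 53.4 mm). Lifting straight up.

Call:
{"method": "drive_tool", "body": {"series": [[[48, 0, 0, 0, 0], [48, 0, 0, -10, 0], [48, 0, 0, -30, 0], [48, 0, 0, -40, 0], [48, 0, 0, -40, 0], [48, 0, 0, -40, 0], [48, 0, 0, 0, 0]]]}}

```text
time: 6.6
ee_pos: [0.594, -0.1881, 0.194]
tcp_rot: [3.139, 0.005, 2.478]
ft_force: [0.8, 0.7, -2.9]
opening: 0.0539
```

```bash
python3 - <<'E'
from h import *
import pickle
o=get_obs();print(o['time'],o['ee_pos'],o['tcp_rot'],o['ft_force'],o['opening'],o['q'])
c=cam('wrist');im=capture('wrist');save('w5',cv2.resize(im,(700,525)));im=capture('scene')
save('s5',cv2.resize(im[130:290,180:390],(788,600),interpolation=cv2.INTER_CUBIC))
E
```

```text
6.6 [ 0.59395435 -0.18807374  0.19398385] [3.13909601 0.00461423 2.47756182] [ 0.84629808  0.71130238 -2.893119  ] 0.05387582236213806 [-0.26682681  0.5001964   0.71053043  1.67529896 -0.36071618  1.09569375
  1.45583761]
```

View pics/s5.png

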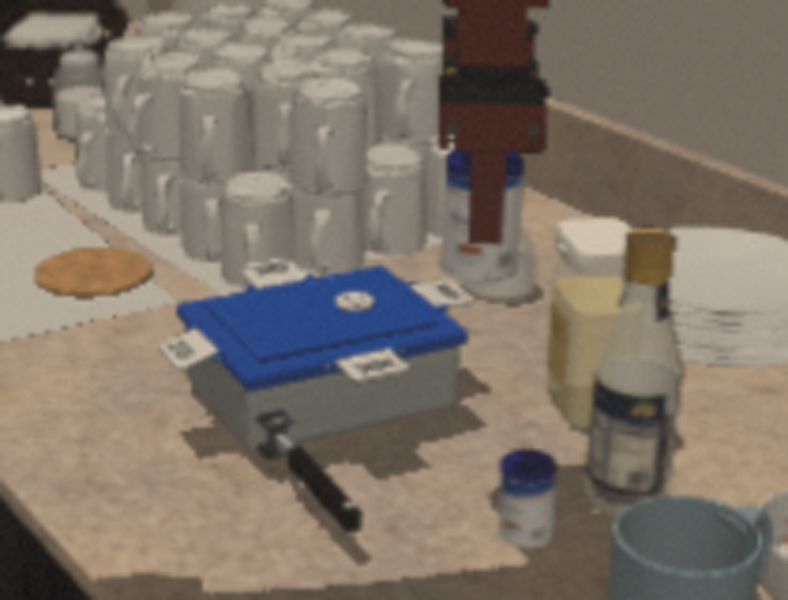

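View pics/w5.png

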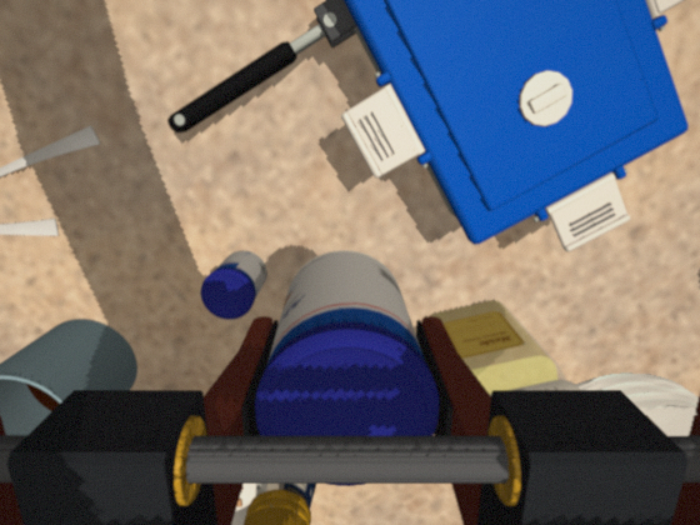

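The tin hangs upright in the gripper and everything else stands as before. Before placing it, I'll measure the cups around the coaster.

```bash
python3 - <<'E'
from h import *
import pickle
c,im=pickle.load(open('w1.pkl','rb'))
W=lambda p:np.array(p,float)/1.4-.2
for p in [(497,340),(640,307),(784,268),(488,378),(556,360),(580,350),(640,330),(715,305),(780,300),(660,420),(740,370),(625,80),(690,100),(715,40),(755,80)]:
    print(p,onz(c,[W(p)],0)[0,:2].round(3),onz(c,[W(p)],.1)[0,:2].round(3),onz(c,[W(p)],.19)[0,:2].round(3))
save('w1c',cv2.resize(im[120:330,330:560],(800,730))[:600])
E
```

```text
(497, 340) [0.595 0.183] [0.55  0.171] [0.51 0.16]
(640, 307) [0.597 0.332] [0.551 0.29 ] [0.51  0.252]
(784, 268) [0.592 0.477] [0.547 0.406] [0.507 0.341]
(488, 378) [0.636 0.165] [0.583 0.157] [0.535 0.149]
(556, 360) [0.634 0.239] [0.581 0.216] [0.533 0.195]
(580, 350) [0.629 0.266] [0.577 0.237] [0.53  0.211]
(640, 330) [0.622 0.329] [0.572 0.288] [0.526 0.25 ]
(715, 305) [0.614 0.407] [0.565 0.35 ] [0.521 0.298]
(780, 300) [0.625 0.472] [0.574 0.402] [0.528 0.338]
(660, 420) [0.734 0.34 ] [0.661 0.296] [0.595 0.257]
(740, 370) [0.695 0.429] [0.63  0.367] [0.571 0.311]
(625, 80) [0.377 0.343] [0.376 0.298] [0.375 0.258]
(690, 100) [0.408 0.398] [0.401 0.343] [0.395 0.293]
(715, 40) [0.364 0.424] [0.366 0.363] [0.367 0.308]
(755, 80) [0.406 0.457] [0.399 0.389] [0.393 0.329]
```

View pics/w1c.png

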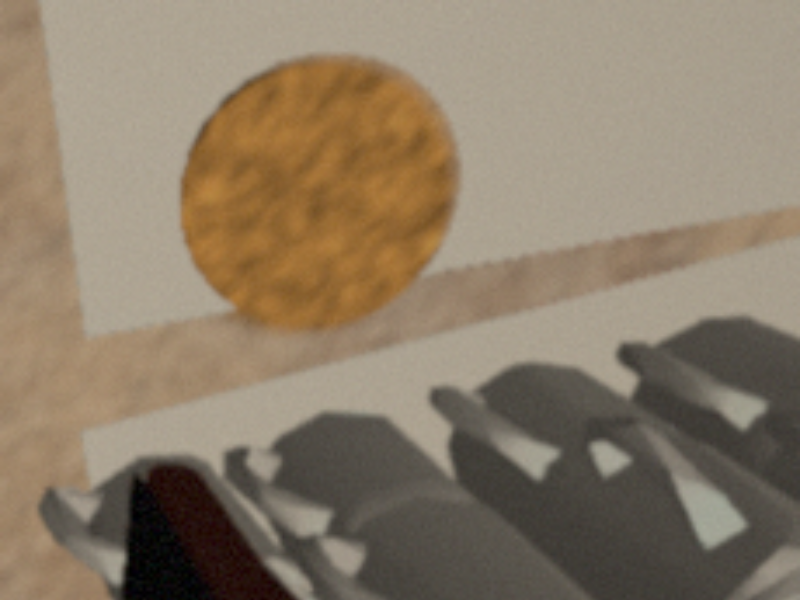

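Call:
{"method": "drive_tool", "body": {"series": [[[48, 0, 0, -10, -0.14], [48, 0, 0, 0, -0.14], [48, 0, 0, 0, -0.13], [48, 8, 18, 0, 0], [48, 16, 37, 0, 0], [48, 16, 37, 0, 0], [48, 16, 37, 0, 0], [48, 16, 37, 0, 0], [48, 16, 37, 0, 0], [48, 16, 37, 0, 0]]]}}

```text
time: 7.95
ee_pos: [0.5505, 0.0739, 0.1996]
tcp_rot: [-3.141, -0.002, 2.886]
ft_force: [0.5, 0.1, -2.8]
opening: 0.0544
```

Call:
{"method": "drive_tool", "body": {"series": [[[48, 16, 37, 0, 0], [48, 16, 37, 0, 0], [48, 16, 37, 0, 0], [48, 16, 37, 0, 0], [48, 16, 37, 0, 0], [48, 10, 20, 0, 0], [48, 0, 0, 0, 0], [48, 0, 0, 0, 0]]]}}

```text
time: 8.95
ee_pos: [0.5167, 0.2905, 0.2004]
tcp_rot: [-3.14, 0.0, 2.886]
ft_force: [-0.3, -1.1, -2.0]
opening: 0.0541
```

```bash
python3 - <<'E'
from h import *
import pickle
o=get_obs();print(o['time'],o['ee_pos'],o['tcp_rot'],o['ft_force'],o['opening'],o['q'])
c=cam('wrist');im=capture('wrist');save('w6',cv2.resize(im,(784,588)));pickle.dump((c,im),open('w6.pkl','wb'))
hsv=cv2.cvtColor(im,cv2.COLOR_RGB2HSV)
m=cv2.inRange(hsv,(8,120,60),(22,255,255));k,l,st,ce=cv2.connectedComponentsWithStats(m)
for i in range(1,k):
    if 300<st[i,4]: print(st[i])
im=capture('scene')
save('s6',cv2.resize(im[100:260,120:330],(788,600),interpolation=cv2.INTER_CUBIC))
E
```

```text
8.95 [0.51672534 0.29054466 0.20041683] [-3.14036913e+00  1.04705537e-04  2.88557607e+00] [-0.33055207 -1.146465   -1.98932266] 0.0540689173753487 [-0.9732399   0.40262292  0.50875153  1.73028285 -0.21868228  1.0662565
  0.92279832]
[ 225  131  107   91 6913]
[139 333  25  72 655]
[399 335  18  69 506]
```

View pics/w6.png

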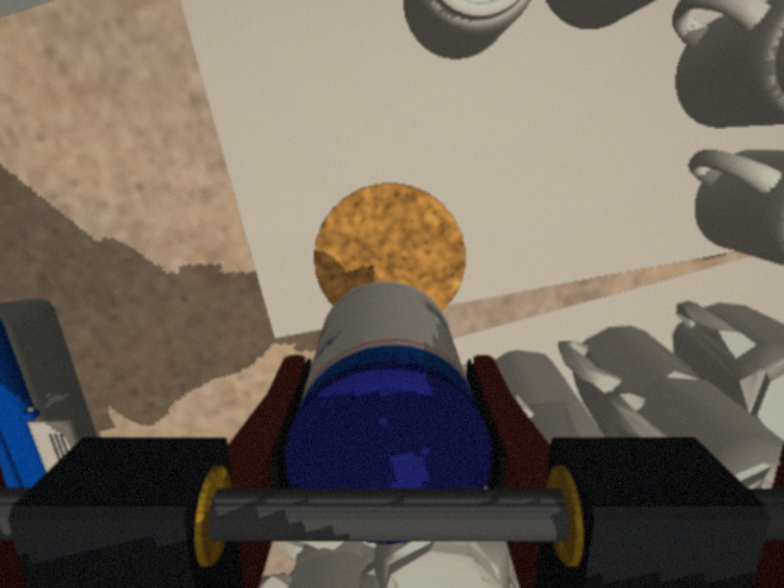

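View pics/s6.png

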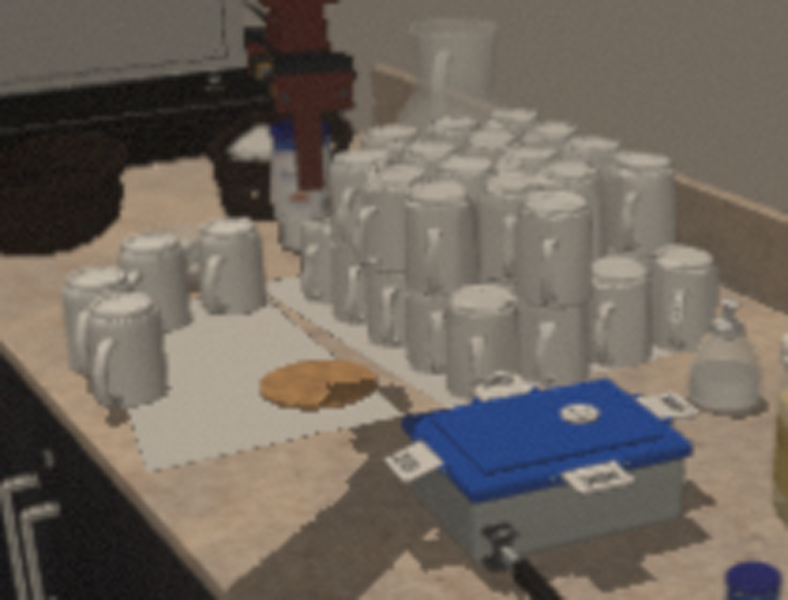

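```bash
python3 - <<'E'
from h import *
import pickle
from scipy.optimize import least_squares
for f in ['w1','w6']:
    c,im=pickle.load(open(f+'.pkl','rb'))
    hsv=cv2.cvtColor(im,cv2.COLOR_RGB2HSV)
    m=cv2.inRange(hsv,(8,110,60),(22,255,255))
    k,l,st,ce=cv2.connectedComponentsWithStats(m)
    i=max(range(1,k),key=lambda i:st[i,4] if st[i,1]<200 else 0)
    cn=max(cv2.findContours((l==i).astype(np.uint8),0,1)[0],key=cv2.contourArea).reshape(-1,2)
    if f=='w6': cn=cn[(cn[:,1]<183)]
    P=onz(c,cn,.007)[:,:2]
    r=least_squares(lambda v:np.hypot(P[:,0]-v[0],P[:,1]-v[1])-v[2],[.518,.288,.055],loss='soft_l1',f_scale=.001)
    print(f,r.x,np.sqrt(np.mean((np.hypot(*(P-r.x[:2]).T)-r.x[2])**2)))
c,im=pickle.load(open('w6.pkl','rb'))
# tin axis in tool: cap outline
hsv=cv2.cvtColor(im,cv2.COLOR_RGB2HSV)
m=cv2.inRange(hsv,(112,120,40),(130,255,255));k,l,st,ce=cv2.connectedComponentsWithStats(m)
i=1+np.argmax(st[1:,4]*(st[1:,0]>150));print(st[i])
tc=.2004-.0318+.082
u=st[i,0]+st[i,2]/2-.5
print(onz(c,[(st[i,0],330),(st[i,0]+st[i,2],330),(275,262)],tc))
E
```

```text
w1 [0.51978223 0.28766055 0.05348888] 0.0009105086750165457
w6 [0.51789337 0.29045471 0.05318559] 0.00029490028096995803
[  204   255   147    95 11107]
[[0.5073933  0.2658308  0.2506    ]
 [0.52065112 0.31659814 0.2506    ]
 [0.48809748 0.29715431 0.2506    ]]
```

Call:
{"method": "drive_tool", "body": {"series": [[[48, -2, 0, 0, -0.18], [48, 0, 0, 40, 0], [48, 0, 0, 40, 0], [48, 0, 0, 40, 0], [48, 0, 0, 25, 0], [48, 0, 0, 10, 0], [48, 0, 0, 0, 0]]]}}

```text
time: 9.93
ee_pos: [0.5189, 0.2909, 0.0457]
tcp_rot: [-3.141, -0.0, 3.067]
ft_force: [-0.1, 0.9, -1.1]
opening: 0.0542
```

```bash
python3 - <<'E'
from h import *
o=get_obs();print(o['time'],o['ee_pos'],o['tcp_rot'],o['ft_force'],o['opening'])
save('w7',cv2.resize(capture('wrist'),(700,525)))
im=capture('scene')
save('s7',cv2.resize(im[120:240,150:290],(700,600),interpolation=cv2.INTER_CUBIC))
E
```

```text
9.925 [0.51887515 0.29091107 0.04570199] [-3.14111794e+00 -1.30817492e-04  3.06655549e+00] [-0.09116493  0.85698011 -1.08130174] 0.054155685268617776
```

View pics/w7.png

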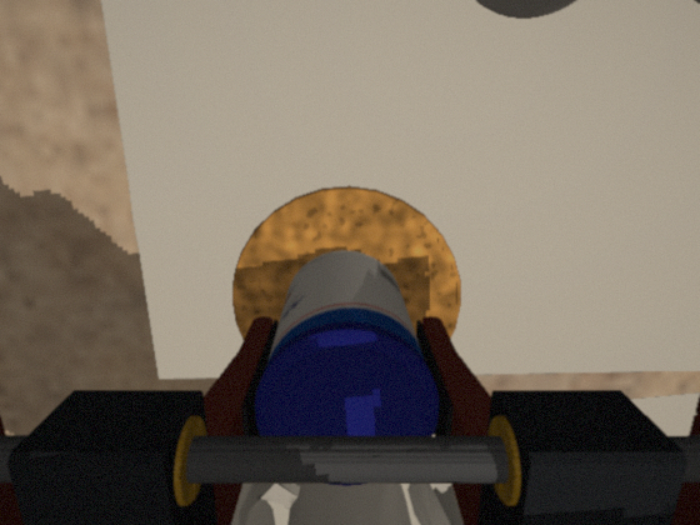

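View pics/s7.png

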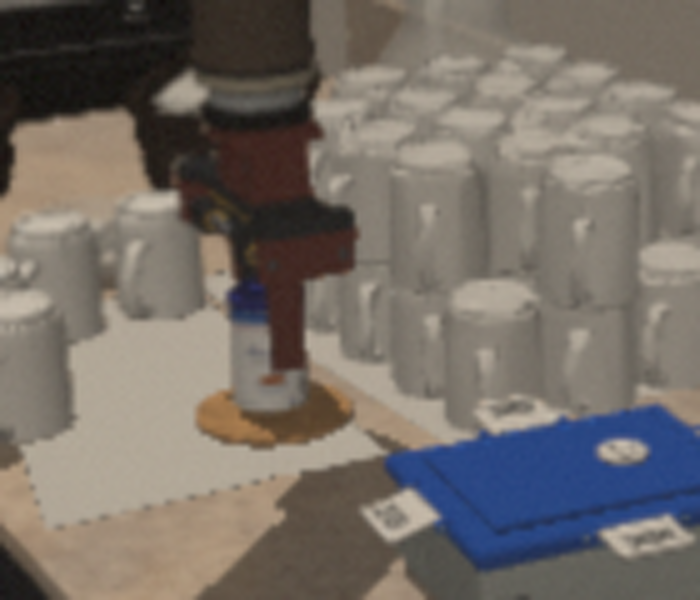

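The tin hangs about 5 mm above the coaster, centred on it sideways (coaster from 233 to 461, tin axis at 347).

Call:
{"method": "drive_tool", "body": {"series": [[[48, 0, 0, 3, 0], [48, 0, 0, 2, 0], [48, 0, 0, 1, 0], [48, 0, 0, 0, 0]]]}}

```text
time: 10.52
ee_pos: [0.5185, 0.2917, 0.0396]
tcp_rot: [-3.142, -0.0, 3.068]
ft_force: [0.3, -0.4, -1.9]
opening: 0.054
```

Call:
{"method": "drive_tool", "body": {"series": [[[48, 0, -1.5, 1, 0], [48, 0, 0, 1, 0], [48, 0, 0, 0, 0]]]}}

```text
time: 10.9
ee_pos: [0.5188, 0.2906, 0.0388]
tcp_rot: [3.14, 0.001, 3.068]
ft_force: [-1.9, -0.2, 7.8]
opening: 0.0541
```

Contact shows as 7.8 N upward. Releasing, then rising.

Call:
{"method": "drive_tool", "body": {"series": [[[60, 0, 0, 0, 0], [75, 0, 0, 0, 0], [84, 0, 0, 0, 0], [84, 0, 0, 0, 0], [84, 0, 0, -30, 0], [84, 0, 0, -60, 0], [84, 0, 0, -60, 0], [84, 0, 0, -60, 0], [84, 0, 0, 0, 0]]]}}

```text
time: 12.02
ee_pos: [0.5208, 0.2911, 0.2527]
tcp_rot: [3.136, 0.007, 3.067]
ft_force: [-0.0, -0.3, -1.3]
opening: 0.0842
```

```bash
python3 - <<'E'
from h import *
import pickle
o=get_obs();print(o['time'],o['ee_pos'],o['tcp_rot'],o['ft_force'],o['opening'])
c=cam('wrist');im=capture('wrist');save('w8',cv2.resize(im,(700,525)));pickle.dump((c,im),open('w8.pkl','wb'))
im=capture('scene')
save('s8',cv2.resize(im[120:240,150:290],(700,600),interpolation=cv2.INTER_CUBIC))
E
```

```text
12.025 [0.52078267 0.29105157 0.25266233] [3.1356868  0.00650552 3.06736934] [-0.01878277 -0.34797629 -1.25580689] 0.0841673668759863
```

View pics/w8.png

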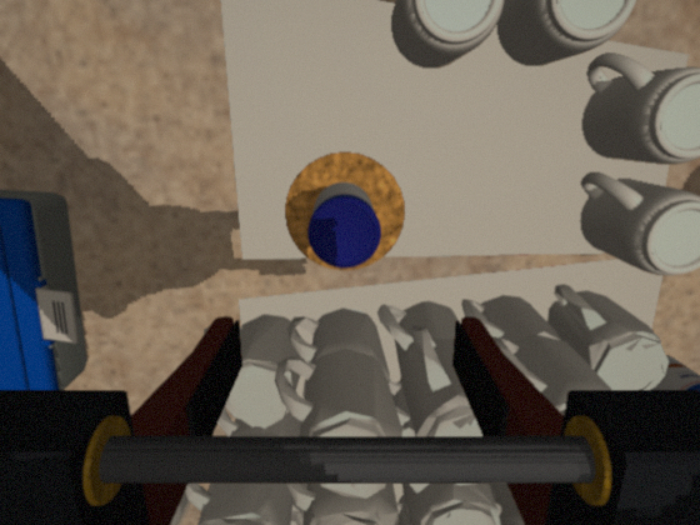

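View pics/s8.png

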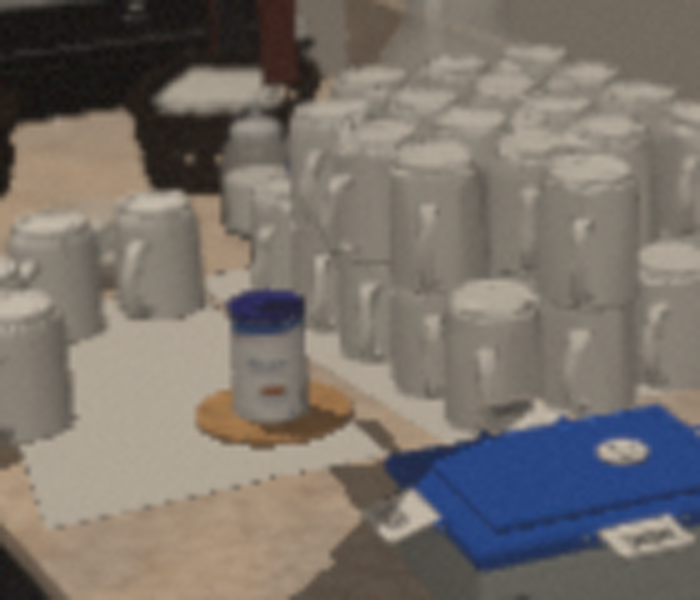

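Call:
{"method": "drive_tool", "body": {"series": [[[84, 0, -25, -40, 0], [84, -10, -45, -37, 0], [84, -22, -45, 0, 0], [84, -22, -45, 0, 0], [84, -22, -45, 0, 0], [84, -22, -45, 0, 0], [84, -22, -45, 0, 0], [30, -22, -26, 0, 0], [0, 0, 0, 0, 0.074], [0, 0, 0, 0, 0]]]}}

```text
time: 13.38
ee_pos: [0.6358, -0.0406, 0.3222]
tcp_rot: [-3.14, -0.004, 2.993]
ft_force: [-0.2, 0.4, -0.2]
opening: 0.0576
```

```bash
python3 - <<'E'
from h import *
import pickle
o=get_obs();print(o['time'],o['ee_pos'],o['tcp_rot'],o['ft_force'],o['opening'])
c=cam('wrist');im=capture('wrist');save('w9',cv2.resize(im,(784,588),interpolation=cv2.INTER_CUBIC));pickle.dump((c,im),open('w9.pkl','wb'))
c,im=pickle.load(open('w8.pkl','rb'))
from scipy.optimize import least_squares
hsv=cv2.cvtColor(im,cv2.COLOR_RGB2HSV)
m=cv2.inRange(hsv,(112,120,40),(130,255,255));k,l,st,ce=cv2.connectedComponentsWithStats(m)
for i in range(1,k):
    if 500<st[i,4]: print(st[i],onz(c,[st[i,:2]+st[i,2:4]/2-.5],.089).round(4))
m=cv2.inRange(hsv,(8,110,40),(22,255,255));k,l,st,ce=cv2.connectedComponentsWithStats(m)
i=1+np.argmax([s[4] if abs(s[0]+s[2]/2-276)<15 else 0 for s in st[1:]]);s=st[i];print(s)
cn=cv2.convexHull(max(cv2.findContours((l==i).astype(np.uint8),0,1)[0],key=cv2.contourArea)).reshape(-1,2)
cn=cn[cn[:,1]<185]
P=onz(c,cn,.007)[:,:2]
r=least_squares(lambda v:np.hypot(P[:,0]-v[0],P[:,1]-v[1])-v[2],[.518,.288,.055]);print(r.x)
E
```

```text
13.375 [ 0.63577784 -0.04063369  0.32216161] [-3.140423   -0.00367625  2.99327636] [-0.2431741   0.38201595 -0.18756042] 0.05763821027033601
[ 247  156   57   58 2521] [[0.515  0.2899 0.089 ]]
[ 229  122   95   95 3896]
[0.51792754 0.29033106 0.05349687]
```

View pics/w9.png

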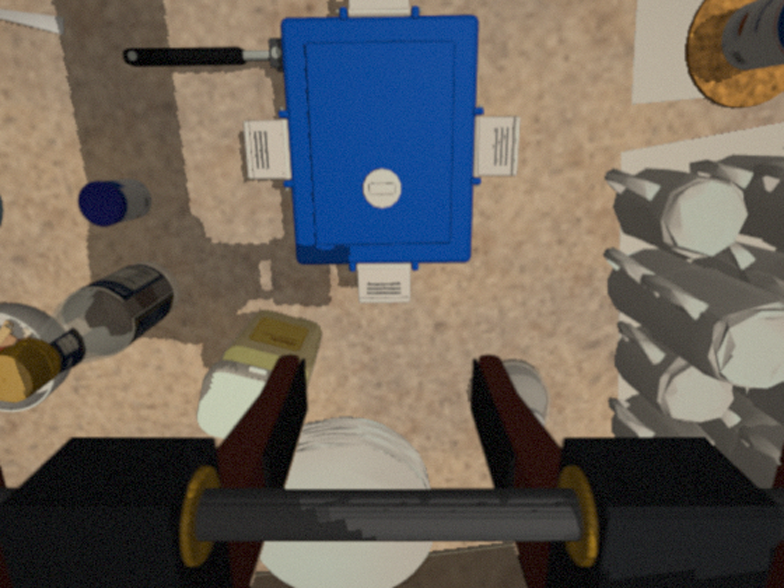

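The lid corners in this picture are at (283,18), (477,17), (297,262) and (471,261). The clip lip ends are at (245,122)-(250,178) right, (519,117)-(516,175) left and (360,302)-(410,302) far. The handle runs from (128,56) to (275,55).

```bash
python3 - <<'E'
from h import *
import pickle
c,im=pickle.load(open('w9.pkl','rb'));c1,_=pickle.load(open('w1.pkl','rb'));c2,im2=pickle.load(open('w2.pkl','rb'))
W=lambda p:np.array(p,float)/1.4-.2
cor=[(283,18),(477,17),(471,261),(297,262)]
for z in (.075,.079):
    P=onz(c,[W(p) for p in cor],z)[:,:2];print(z,P.round(4).tolist(),'len',[round(float(np.linalg.norm(P[i]-P[(i+1)%4])),4) for i in range(4)],'cen',P.mean(0).round(4),'yaw',[np.degrees(np.arctan2(*(P[b]-P[a])[::-1])).round(2) for a,b in((0,3),(1,2),(0,1),(3,2))])
print('vent',onz(c,[W((382,188))],.084))
for n,p,q in [('R1',(245,122),(346,73)),('R2',(250,178),(397,106)),('F1',(360,302),(566,70)),('F2',(410,302),(594,12))]:
    print(n,tri(c,[W(p)],c2,[W(q)]).round(4),onz(c,[W(p)],.07).round(4))
for n,p,q in [('L',(518,146),(383,384)),('vent',(382,188),(274,426)),('R',(247,150),(159,404))]:
    print(n,tri(c,[W(p)],c1,[W(q)]).round(4))
print('tip',onz(c,[W((125,57)),W((243,57))],.03).round(4))
print('mug,spoon',onz(c2,[W((285,350))],.096), 'honey',onz(c,[W((237,345)),W((255,312)),W((320,325))],.1),onz(c,[W((198,400)),W((215,362)),(W((270,370)))],.146))
E
```

```text
0.075 [[0.4606, -0.0919], [0.4807, 0.0463], [0.6591, 0.0238], [0.6388, -0.118]] len [0.1397, 0.1798, 0.1432, 0.1801] cen [ 0.5598 -0.035 ] yaw [np.float64(-8.32), np.float64(-7.19), np.float64(81.72), np.float64(81.84)]
0.079 [[0.4615, -0.0913], [0.4814, 0.0456], [0.6581, 0.0233], [0.638, -0.1171]] len [0.1383, 0.1781, 0.1418, 0.1783] cen [ 0.5598 -0.0349] yaw [np.float64(-8.32), np.float64(-7.19), np.float64(81.72), np.float64(81.84)]
vent [[ 0.58929944 -0.03943404  0.084     ]]
R1 [[ 5.262e-01 -1.331e-01  8.340e-02  5.000e-04]] [[ 0.5255 -0.1366  0.07  ]]
R2 [[ 0.5683 -0.1414  0.0731  0.0024]] [[ 0.5672 -0.1423  0.07  ]]
F1 [[ 6.819e-01 -7.280e-02  7.100e-02  3.000e-04]] [[ 0.6821 -0.0729  0.07  ]]
F2 [[ 0.6846 -0.0309  0.0761  0.0034]] [[ 0.6884 -0.0307  0.07  ]]
L [[5.736e-01 6.650e-02 8.410e-02 3.000e-04]]
vent [[ 0.5887 -0.0398  0.0868  0.0013]]
R [[ 0.5455 -0.1388  0.077   0.002 ]]
tip [[ 0.4586 -0.2327  0.03  ]
 [ 0.4732 -0.1371  0.03  ]]
mug,spoon [[ 0.54732052 -0.35649384  0.096     ]] honey [[ 0.69434511 -0.17474954  0.1       ]
 [ 0.66879741 -0.15385286  0.1       ]
 [ 0.68728085 -0.10464555  0.1       ]] [[ 0.7164161  -0.19631775  0.146     ]
 [ 0.68833805 -0.17615318  0.146     ]
 [ 0.70040217 -0.13807262  0.146     ]]
```

```bash
python3 - <<'E'
from h import *
import pickle
c2,im2=pickle.load(open('w2.pkl','rb'))
W=lambda p:np.array(p,float)/1.4-.2
print(onz(c2,[W(p) for p in [(198,210),(138,298),(208,292),(90,0),(60,300)]],0.005).round(3))
prev=None
for a in range(100,-1,-10):
    t=np.radians(a); r=.106+.012*(1-a/90)
    u=np.array([np.cos(t),-np.sin(t)]);n=np.array([-np.sin(t),-np.cos(t)])
    p=np.array([-.074,-.083])+r*u+(.0065+.010*np.sin(t)+.0135*np.cos(t))*n
    w=[.56+.99*p[0]+.141*p[1],-.035-.141*p[0]+.99*p[1]]
    d=(p-prev)*1e3 if prev is not None else np.zeros(2);prev=p
    print(a,p.round(4),np.round(w,4),'row tx,ty',(-d[0]).round(1),d[1].round(1))
E
```

```text
[[ 0.422 -0.289  0.005]
 [ 0.386 -0.396  0.005]
 [ 0.451 -0.366  0.005]
 [ 0.293 -0.146  0.005]
 [ 0.312 -0.425  0.005]]
100 [-0.106  -0.1836] [ 0.4292 -0.2019] row tx,ty -0.0 0.0
90 [-0.0905 -0.189 ] [ 0.4438 -0.2093] row tx,ty -15.5 -5.4
80 [-0.0738 -0.1919] [ 0.4599 -0.2146] row tx,ty -16.7 -2.9
70 [-0.0561 -0.1921] [ 0.4774 -0.2173] row tx,ty -17.7 -0.2
60 [-0.038  -0.1892] [ 0.4957 -0.217 ] row tx,ty -18.1 2.9
50 [-0.0199 -0.183 ] [ 0.5145 -0.2133] row tx,ty -18.0 6.3
40 [-0.0026 -0.1732] [ 0.5329 -0.2061] row tx,ty -17.3 9.7
30 [ 0.0131 -0.1601] [ 0.5504 -0.1953] row tx,ty -15.8 13.2
20 [ 0.0266 -0.1437] [ 0.5661 -0.181 ] row tx,ty -13.5 16.4
10 [ 0.0372 -0.1245] [ 0.5792 -0.1635] row tx,ty -10.5 19.2
0 [ 0.044 -0.103] [ 0.589  -0.1432] row tx,ty -6.8 21.5
```

Call:
{"method": "drive_tool", "body": {"series": [[[0, 36, -40, 0, 0], [0, 36, -40, 0, 0], [0, 36, -40, 0, 0], [0, 36, -40, 0, 0], [0, 36, -35, 0, 0], [0, 0, 0, 50, 0], [0, 0, 0, 50, 0], [0, 0, 0, 50, 0], [0, 0, 0, 0, 0]]]}}

```text
time: 14.55
ee_pos: [0.4272, -0.2053, 0.172]
tcp_rot: [3.142, -0.007, 2.996]
ft_force: [0.4, 0.1, 0.9]
opening: 0.0004
```

```bash
python3 - <<'E'
from h import *
import pickle
o=get_obs();print(o['time'],o['ee_pos'],o['tcp_rot'],o['ft_force'],o['opening'],o['q'])
c=cam('wrist');im=capture('wrist');save('w10',cv2.resize(im,(784,588),interpolation=cv2.INTER_CUBIC));pickle.dump((c,im),open('w10.pkl','wb'))
E
```

```text
14.55 [ 0.42717387 -0.2052965   0.17200107] [ 3.14156469 -0.00714456  2.99565232] [0.37482503 0.11471387 0.8825806 ] 0.0003692781148708241 [-0.28083763  0.25162489  0.74562857  2.04251128 -0.20965878  0.92998641
  2.00141739]
```

View pics/w10.png

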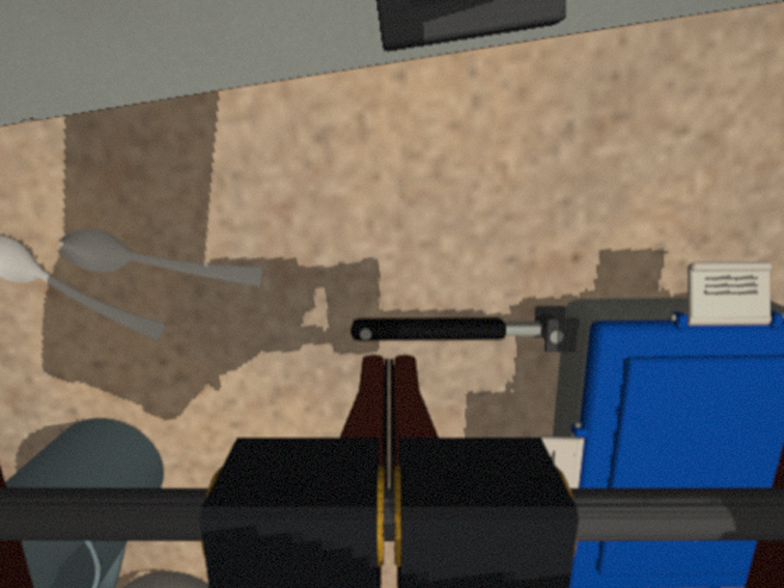

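Call:
{"method": "drive_tool", "body": {"series": [[[0, 0, 0, 50, 0], [0, 0, 0, 50, 0], [0, 0, 0, 48, 0], [0, 0, 0, 0, 0], [0, -8, -2, 0, 0], [0, -9, -2, 0, 0], [0, -8, -2, 0, 0], [0, -8, -1, 0, 0], [0, -9, 0, 0, 0], [0, -9, 0, 0, 0]]]}}

```text
time: 15.85
ee_pos: [0.4795, -0.2212, 0.0266]
tcp_rot: [3.142, -0.0, 2.994]
ft_force: [-0.7, -0.4, -0.3]
opening: 0.0007
```

```bash
python3 - <<'E'
from h import *
import pickle
o=get_obs();print(o['time'],o['ee_pos'],o['tcp_rot'],o['ft_force'],o['opening'])
im=capture('scene');save('s11',cv2.resize(im[160:290,200:360],(739,600),interpolation=cv2.INTER_CUBIC))
E
```

```text
15.85 [ 0.4795342  -0.22120027  0.02657362] [ 3.14152796e+00 -2.72799490e-04  2.99387865e+00] [-0.69754031 -0.44903464 -0.25351174] 0.000664732661653232
```

View pics/s11.png

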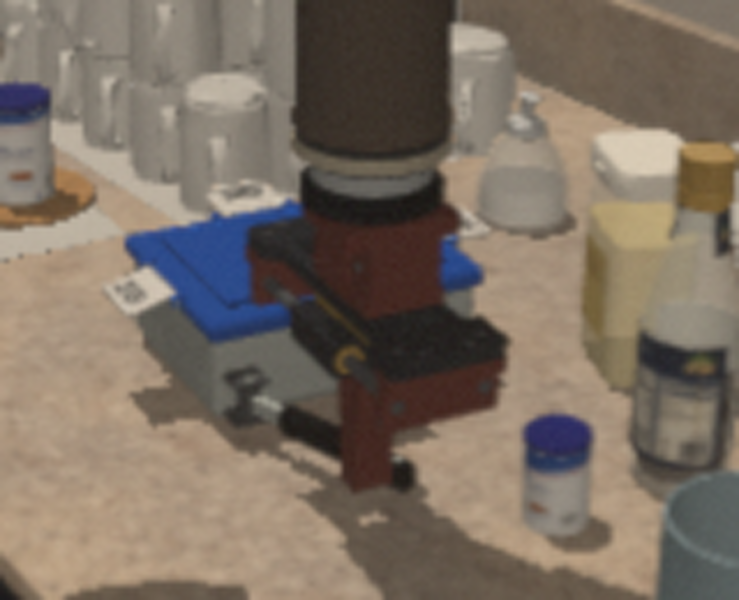

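Call:
{"method": "drive_tool", "body": {"series": [[[0, -8, 2, 3, 0], [0, -8, 3, 0, 0], [0, -9, 4, 0, 0], [0, -9, 4, 0, 0], [0, -9, 5, 0, 0], [0, -8, 5, 0, 0], [0, -8, 6, 0, 0], [0, -8, 7, 0, 0], [0, -7, 8, 0, 0], [0, -7, 8, 0, 0]]]}}

```text
time: 17.15
ee_pos: [0.5673, -0.1811, 0.0236]
tcp_rot: [3.142, 0.0, 2.994]
ft_force: [-0.9, -0.2, 0.4]
opening: 0.0004
```

```bash
python3 - <<'E'
from h import *
o=get_obs();print(o['time'],o['ee_pos'],o['tcp_rot'],o['ft_force'],o['opening'])
d=o['ee_pos'][:2]-[.56,-.035];print('pan',.99*d[0]-.141*d[1],.141*d[0]+.99*d[1])
im=capture('scene');save('s12',cv2.resize(im[160:290,200:360],(739,600),interpolation=cv2.INTER_CUBIC))
E
```

```text
17.15 [ 0.5673468  -0.18114602  0.02363875] [3.14156352e+00 3.44875723e-05 2.99385333e+00] [-0.85856013 -0.24388232  0.3694829 ] 0.00040990775670413776
pan 0.02787992325003491 -0.14364866004327395
```

View pics/s12.png

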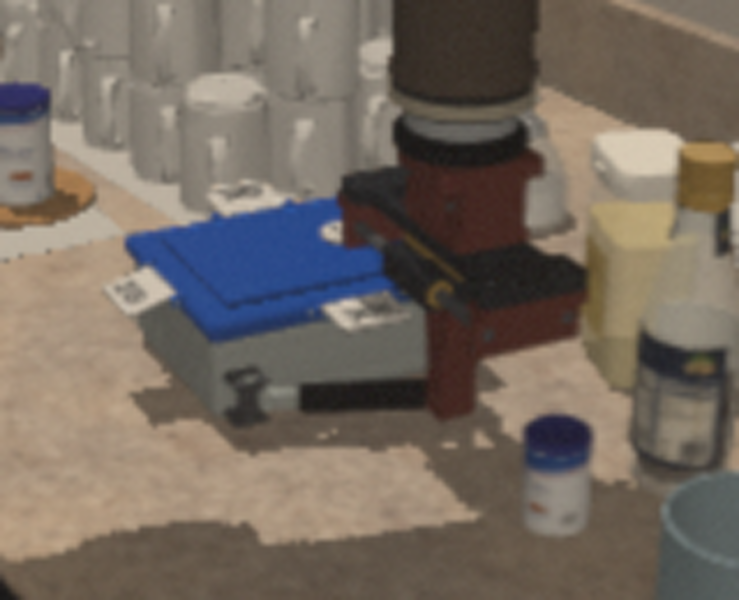

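Call:
{"method": "drive_tool", "body": {"series": [[[0, -4, 7, 0, 0], [0, -4, 7, 0, 0], [0, -3, 7, 0, 0], [0, -3, 7, 0, 0], [0, 0, 3, 0, 0], [0, 0, 2, 0, 0], [0, 0, 0, 0, 0]]]}}

```text
time: 18.08
ee_pos: [0.5855, -0.151, 0.0237]
tcp_rot: [3.141, 0.0, 2.994]
ft_force: [-1.3, -0.8, 0.3]
opening: 0.0006
```

```bash
cat > st.py <<'E'
from h import *
o=get_obs();print(o['time'],o['ee_pos'],o['tcp_rot'],o['ft_force'],o['opening'])
d=o['ee_pos'][:2]-[.56,-.035];print('pan',.99*d[0]-.141*d[1],.141*d[0]+.99*d[1])
E
python3 st.py
```

```text
18.075 [ 0.5855173  -0.15098093  0.02369316] [3.14142846e+00 8.00921098e-05 2.99383772e+00] [-1.25615931 -0.78107235  0.31598264] 0.000575214784662267
pan 0.04161543887029926 -0.11122318302695328
```

Call:
{"method": "drive_tool", "body": {"series": [[[0, -1, 2, 0, 0], [0, 0, 2, 0, 0], [0, 0, 2, 0, 0], [0, 0, 0, 0, 0]]]}}

```text
time: 18.58
ee_pos: [0.5875, -0.145, 0.0236]
tcp_rot: [3.141, 0.0, 2.994]
ft_force: [-0.2, -0.5, 0.3]
opening: 0.0006
```

Call:
{"method": "drive_tool", "body": {"series": [[[0, 0, 1, 0, 0], [0, 0, 0, 0, 0]]]}}

```text
time: 18.82
ee_pos: [0.5876, -0.1443, 0.0237]
tcp_rot: [3.142, 0.0, 2.994]
ft_force: [0.3, -1.1, 0.2]
opening: 0.0004
```

Call:
{"method": "drive_tool", "body": {"series": [[[0, 0, 1, 0, 0], [0, 0, 0, 0, 0]]]}}

```text
time: 19.08
ee_pos: [0.5877, -0.1433, 0.0236]
tcp_rot: [3.142, 0.0, 2.994]
ft_force: [0.5, -0.5, -0.2]
opening: 0.0004
```

Call:
{"method": "drive_tool", "body": {"series": [[[0, 0, 1, 0, 0], [0, 0, 0, 0, 0]]]}}

```text
time: 19.32
ee_pos: [0.5879, -0.1422, 0.0237]
tcp_rot: [3.141, 0.0, 2.994]
ft_force: [0.8, -0.1, 0.3]
opening: 0.0003
```

```bash
cat >> st.py <<'E'
import sys
if len(sys.argv)>1:
    im=capture('scene');save(sys.argv[1],cv2.resize(im[160:290,200:360],(739,600),interpolation=cv2.INTER_CUBIC))
E
python3 st.py s13
```

```text
19.325 [ 0.58788896 -0.14219819  0.02366695] [3.14145995e+00 7.28829862e-05 2.99392447e+00] [ 0.78703047 -0.05441049  0.30302221] 0.00032294302554781523
pan 0.04272501164181795 -0.1021938659834973
```

View pics/s13.png

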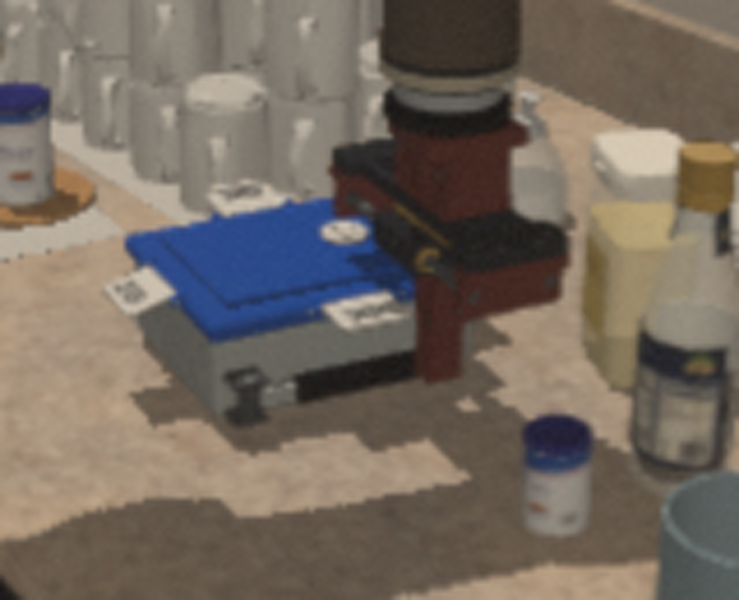

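Call:
{"method": "drive_tool", "body": {"series": [[[0, 0, 1, 0, 0], [0, 0, 0, 0, 0]]]}}

```text
time: 19.62
ee_pos: [0.588, -0.1412, 0.0236]
tcp_rot: [3.142, -0.0, 2.994]
ft_force: [0.4, -1.1, 0.2]
opening: 0.0005
```

Call:
{"method": "drive_tool", "body": {"series": [[[0, 0, 1, 0, 0], [0, 0, 0, 0, 0]]]}}

```text
time: 19.88
ee_pos: [0.5881, -0.1402, 0.0236]
tcp_rot: [3.141, -0.0, 2.994]
ft_force: [0.0, -1.0, 0.1]
opening: 0.0004
```

Call:
{"method": "drive_tool", "body": {"series": [[[0, 0, 1, 0, 0], [0, 0, 0, 0, 0]]]}}

```text
time: 20.12
ee_pos: [0.5883, -0.1393, 0.0236]
tcp_rot: [3.142, -0.0, 2.994]
ft_force: [-0.2, -0.7, 0.5]
opening: 0.0007
```

Call:
{"method": "drive_tool", "body": {"series": [[[0, 0, 1, 0, 0], [0, 0, 0, 0, 0]]]}}

```text
time: 20.38
ee_pos: [0.5884, -0.139, 0.0237]
tcp_rot: [-3.141, 0.0, 2.993]
ft_force: [0.6, -2.9, -1.5]
opening: 0.0007
```

Call:
{"method": "drive_tool", "body": {"series": [[[0, 0, 1, 0, 0], [0, 0, 0, 0, 0]]]}}

```text
time: 20.62
ee_pos: [0.5884, -0.1389, 0.0237]
tcp_rot: [-3.14, 0.0, 2.993]
ft_force: [-0.1, -5.3, 0.0]
opening: 0.0005
```

Call:
{"method": "drive_tool", "body": {"series": [[[0, 0, 0.5, 0, 0], [0, 0, 0, 0, 0]]]}}

```text
time: 20.88
ee_pos: [0.5884, -0.1389, 0.0237]
tcp_rot: [-3.139, 0.0, 2.993]
ft_force: [-0.3, -6.8, -1.1]
opening: 0.0003
```

```bash
python3 st.py s14
```

```text
20.875 [ 0.5883573  -0.13885939  0.02369248] [-3.13935015e+00  4.82261627e-04  2.99252422e+00] [-0.25917649 -6.78114478 -1.0821918 ] 0.00026392507083730545
pan 0.04271789819039937 -0.09882242065430324
```

View pics/s14.png

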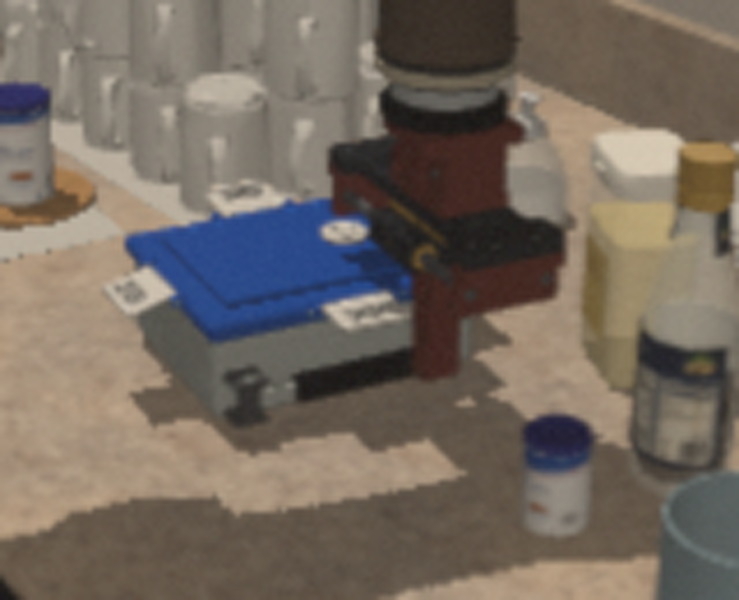

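The force rises to 6.8 N with no further travel, so the handle is at its stop. I'll back off and do the right clip next, with the tip kept above the handle.

Call:
{"method": "drive_tool", "body": {"series": [[[0, 0, -12, 0, 0], [0, 0, -10, 0, 0], [0, 0, 0, -45, 0], [0, 0, 0, -45, 0], [0, 22, 12, -5, 0], [0, 21, 13, 0, 0], [0, 0, 0, 0, 0]]]}}

```text
time: 21.8
ee_pos: [0.5457, -0.1265, 0.1188]
tcp_rot: [3.14, -0.001, 2.995]
ft_force: [0.9, 0.5, -0.3]
opening: 0.0005
```

```bash
python3 st.py s15; python3 - <<'E'
from h import *
save('w15',cv2.resize(capture('wrist'),(784,588)))
E
```

```text
21.8 [ 0.54565576 -0.12645998  0.11880436] [ 3.13983269e+00 -6.98353174e-04  2.99487700e+00] [ 0.87366767  0.54586569 -0.31402887] 0.0005252406443005589
pan -0.0013049366683705998 -0.0925679218849848
```

View pics/s15.png

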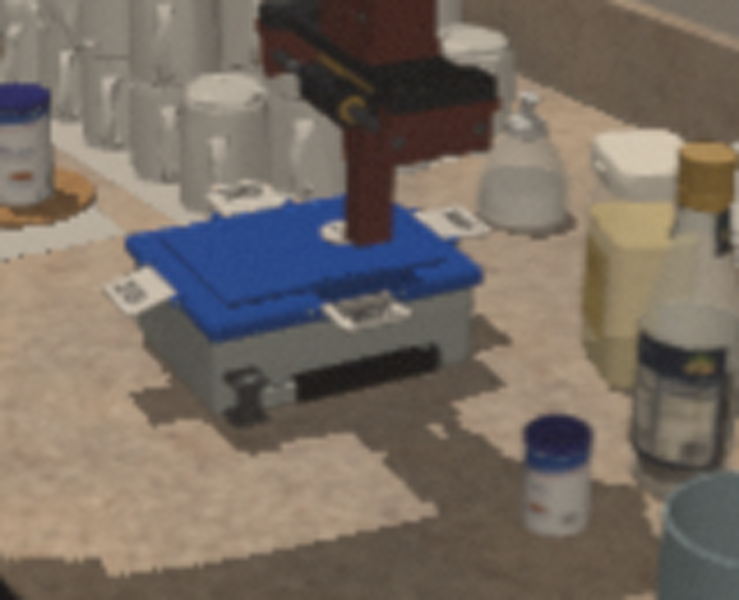

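View pics/w15.png

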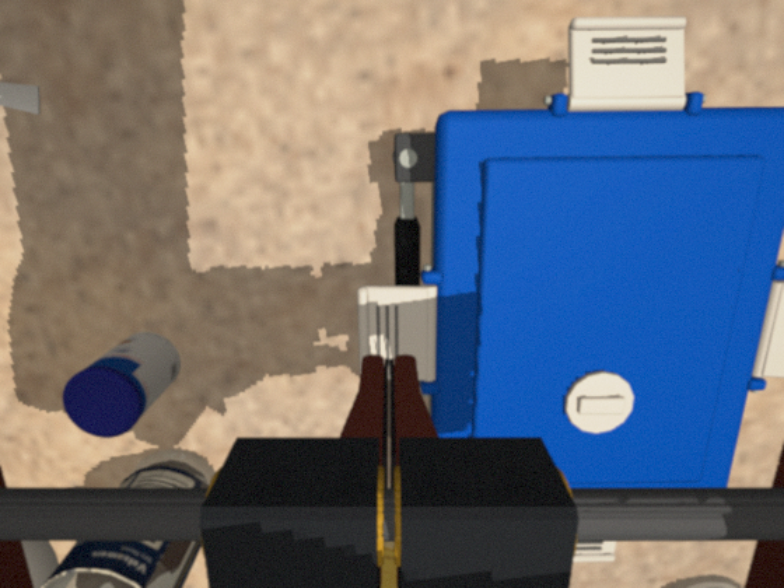

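Call:
{"method": "drive_tool", "body": {"series": [[[0, 0, -5, 10, 0], [0, 0, 0, 15, 0], [0, 0, 0, 12, 0], [0, 0, 0, 12, 0], [0, 0, 0, 10, 0], [0, 0, 0, 10, 0], [0, 0, 0, 5, 0], [0, 0, 0, 0, 0]]]}}

```text
time: 22.9
ee_pos: [0.5454, -0.1325, 0.0442]
tcp_rot: [-3.141, -0.001, 2.994]
ft_force: [0.3, -0.8, -0.4]
opening: 0.0007
```

```bash
python3 st.py s16
```

```text
22.9 [ 0.54544642 -0.13252733  0.04416792] [-3.14147924e+00 -8.51441410e-04  2.99376984e+00] [ 0.30268396 -0.82938162 -0.36754206] 0.0007163320417667095
pan -0.0006566891444494249 -0.09860410865541377
```

View pics/s16.png

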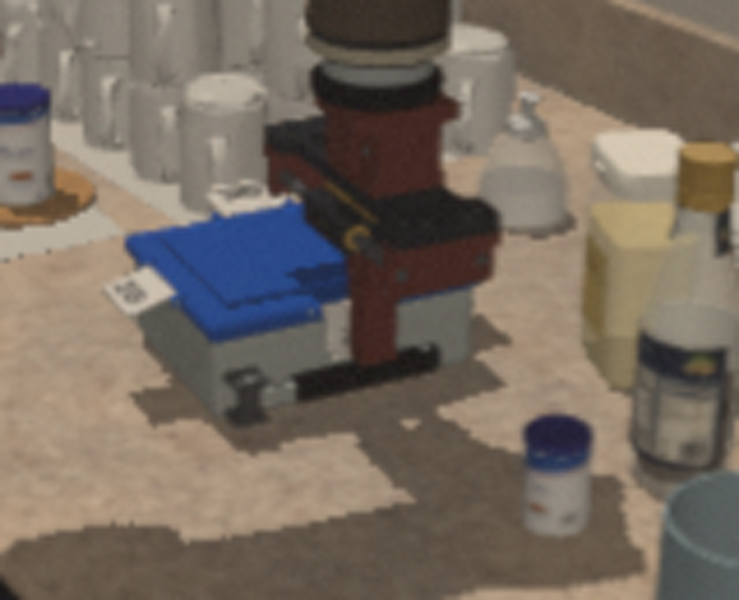

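Now pressing the flap in toward the pan, watching the force.

Call:
{"method": "drive_tool", "body": {"series": [[[0, 0, 3, 0, 0], [0, 0, 3, 0, 0], [0, 0, 2, 0, 0], [0, 0, 0, 0, 0]]]}}

```text
time: 23.45
ee_pos: [0.5471, -0.1242, 0.0447]
tcp_rot: [3.141, 0.0, 2.994]
ft_force: [0.6, -0.7, 0.7]
opening: 0.0005
```

Call:
{"method": "drive_tool", "body": {"series": [[[0, 0, 1, 0, 0], [0, 0, 0, 0, 0]]]}}

```text
time: 23.7
ee_pos: [0.5472, -0.1237, 0.0446]
tcp_rot: [-3.142, 0.0, 2.994]
ft_force: [-0.8, -0.7, -0.5]
opening: 0.0003
```

Call:
{"method": "drive_tool", "body": {"series": [[[0, 0, 1, 0, 0], [0, 0, 0, 0, 0]]]}}

```text
time: 23.95
ee_pos: [0.5472, -0.1231, 0.0446]
tcp_rot: [-3.141, 0.0, 2.993]
ft_force: [-0.7, -3.0, -2.2]
opening: 0.0004
```

Call:
{"method": "drive_tool", "body": {"series": [[[0, 0, 1, 0, 0], [0, 0, 0, 0, 0]]]}}

```text
time: 24.2
ee_pos: [0.5472, -0.1231, 0.0446]
tcp_rot: [-3.14, 0.0, 2.993]
ft_force: [-0.2, -5.9, -1.6]
opening: 0.0004
```

Call:
{"method": "drive_tool", "body": {"series": [[[0, 0, 0.5, 0, 0], [0, 0, 0, 0, 0]]]}}

```text
time: 24.45
ee_pos: [0.5472, -0.123, 0.0446]
tcp_rot: [-3.139, 0.0, 2.992]
ft_force: [-0.7, -7.9, -2.5]
opening: 0.0005
```

Call:
{"method": "drive_tool", "body": {"series": [[[0, 0, -8, 0, 0], [0, 0, -8, 0, 0], [0, 0, 0, -45, 0], [0, 0, 0, -45, 0], [0, 41, 34, 0, 0], [0, 41, 34, 0, 0], [0, 41, 35, 0, 0], [0, 0, 0, 0, 0]]]}}

```text
time: 25.45
ee_pos: [0.4363, -0.0137, 0.1345]
tcp_rot: [3.139, -0.002, 2.999]
ft_force: [-0.5, -0.6, 0.2]
opening: 0.0005
```

```bash
python3 st.py s17;  python3 - <<'E'
from h import *
save('w17',cv2.resize(capture('wrist'),(784,588)))
E
```

```text
25.45 [ 0.43630041 -0.01365389  0.1344904 ] [ 3.13892294e+00 -2.28052832e-03  2.99939677e+00] [-0.53073905 -0.58854701  0.22846938] 0.00052266569754934
pan -0.12547239154955503 0.0036910045123270292
```

View pics/s17.png

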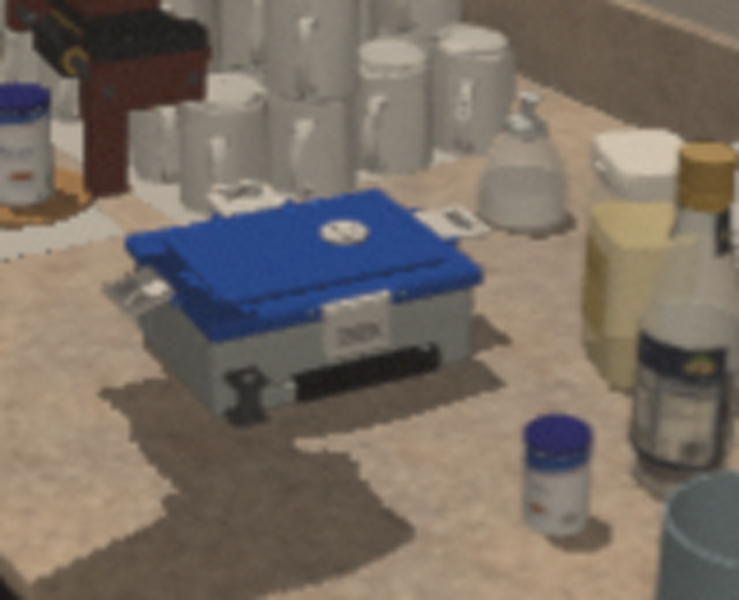

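View pics/w17.png

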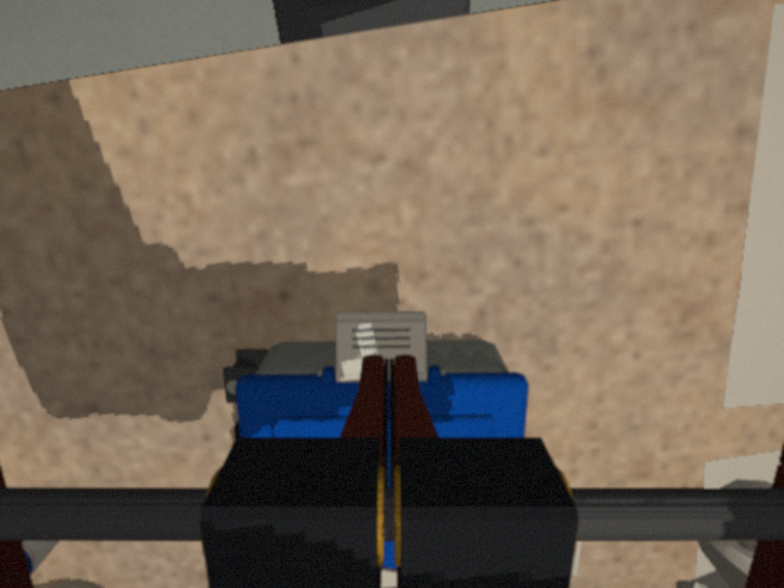

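The right clip is closed and the handle lies flat. Now the near clip.

Call:
{"method": "drive_tool", "body": {"series": [[[0, -4, -3, 20, 0], [0, 0, 0, 20, 0], [0, 0, 0, 12, 0], [0, 0, 0, 12, 0], [0, 0, 0, 12, 0], [0, 0, 0, 10, 0], [0, 0, 0, 4, 0], [0, 0, 0, 0, 0]]]}}

```text
time: 26.55
ee_pos: [0.4445, -0.0208, 0.0451]
tcp_rot: [3.141, 0.004, 2.994]
ft_force: [2.5, -0.6, 4.6]
opening: 0.0003
```

```bash
python3 st.py s18
```

```text
26.55 [ 0.44445846 -0.02084574  0.04510406] [3.14137046 0.00411533 2.99359581] [ 2.48011803 -0.611593    4.60027537] 0.00034312781131022927
pan -0.11638187023014651 -0.0022786409663257488
```

View pics/s18.png

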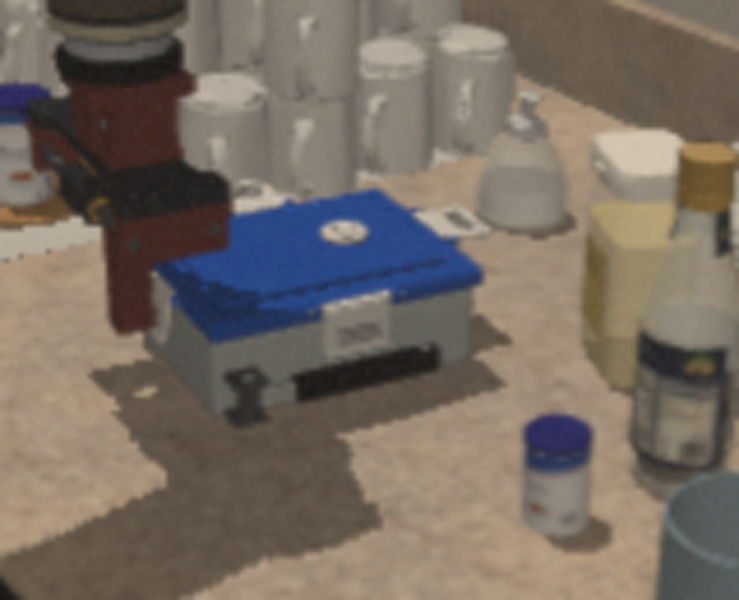

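Call:
{"method": "drive_tool", "body": {"series": [[[0, 2, 0, 5, 0], [0, 0, 0, 3, 0], [0, 0, 0, 0, 0]]]}}

```text
time: 26.98
ee_pos: [0.4395, -0.0202, 0.0362]
tcp_rot: [-3.141, -0.001, 2.994]
ft_force: [0.3, -0.1, -0.6]
opening: 0.0005
```

Call:
{"method": "drive_tool", "body": {"series": [[[0, -3, 0, 0, 0], [0, -2, 0, 0, 0], [0, 0, 0, 0, 0]]]}}

```text
time: 27.35
ee_pos: [0.445, -0.021, 0.0366]
tcp_rot: [-3.142, -0.0, 2.994]
ft_force: [-0.8, 0.9, -0.3]
opening: 0.0004
```

```bash
python3 st.py s19
```

```text
27.35 [ 0.44503704 -0.02102571  0.03655157] [-3.14151937e+00 -4.07516719e-04  2.99380412e+00] [-0.78240874  0.86856548 -0.34952809] 0.00039999728615307755
pan -0.11578370956416849 -0.0023752274824641647
```

View pics/s19.png

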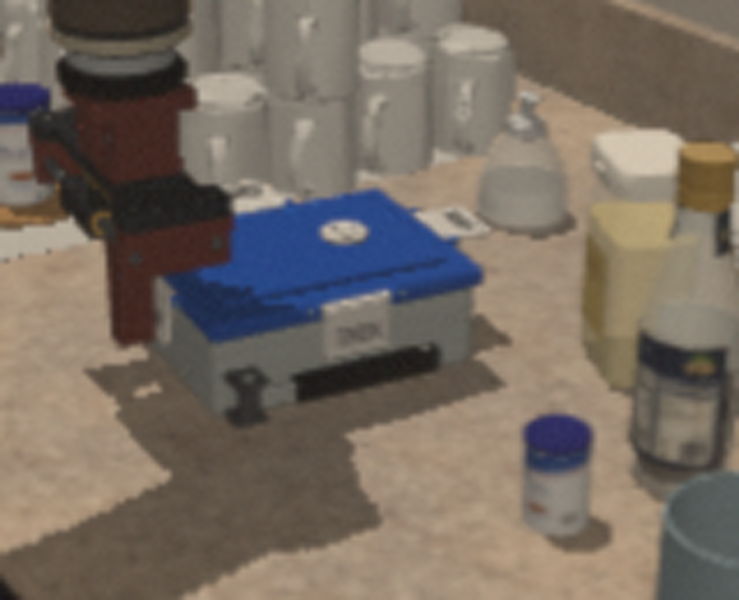

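Stepping in toward the pan.

Call:
{"method": "drive_tool", "body": {"series": [[[0, -2, 0, 0, 0], [0, -2, 0, 0, 0], [0, 0, 0, 0, 0]]]}}

```text
time: 27.78
ee_pos: [0.4477, -0.0214, 0.0364]
tcp_rot: [3.141, -0.003, 2.994]
ft_force: [-5.3, 1.6, 3.5]
opening: 0.0008
```

Call:
{"method": "drive_tool", "body": {"series": [[[0, -1, 0, 0, 0], [0, 0, 0, 0, 0]]]}}

```text
time: 28.02
ee_pos: [0.4477, -0.0214, 0.0363]
tcp_rot: [3.141, -0.005, 2.994]
ft_force: [-7.2, 1.3, 5.2]
opening: 0.0001
```

Call:
{"method": "drive_tool", "body": {"series": [[[0, -1, 0, 0, 0], [0, 0, 0, 0, 0]]]}}

```text
time: 28.28
ee_pos: [0.4478, -0.0214, 0.0361]
tcp_rot: [3.141, -0.006, 2.994]
ft_force: [-10.5, 2.1, 6.8]
opening: 0.0006
```

Call:
{"method": "drive_tool", "body": {"series": [[[0, -1, 0, 0, 0], [0, 0, 0, 0, 0]]]}}

```text
time: 28.52
ee_pos: [0.4479, -0.0214, 0.036]
tcp_rot: [3.141, -0.008, 2.994]
ft_force: [-11.8, 1.6, 8.8]
opening: 0.0003
```

Call:
{"method": "drive_tool", "body": {"series": [[[0, 6, 0, 0, 0], [0, 12, 0, 0, 0], [0, 0, 0, -45, 0], [0, 0, 0, -50, 0], [0, 0, 0, -50, 0], [0, 0, 0, 0, 0]]]}}

```text
time: 29.28
ee_pos: [0.4364, -0.0191, 0.1847]
tcp_rot: [3.137, 0.006, 2.994]
ft_force: [0.5, -0.4, 0.2]
opening: 0.0007
```

```bash
python3 st.py s20;  python3 - <<'E'
from h import *
import pickle
c=cam('wrist');im=capture('wrist');pickle.dump((c,im),open('w20.pkl','wb'));save('w20',cv2.resize(im,(784,588)))
E
```

```text
29.275 [ 0.43638989 -0.01906008  0.18466047] [3.13739001 0.00643885 2.99415763] [ 0.48514607 -0.40763489  0.17222006] 0.0006563409910080965
pan -0.12462153774217924 -0.001648509182245718
```

View pics/s20.png

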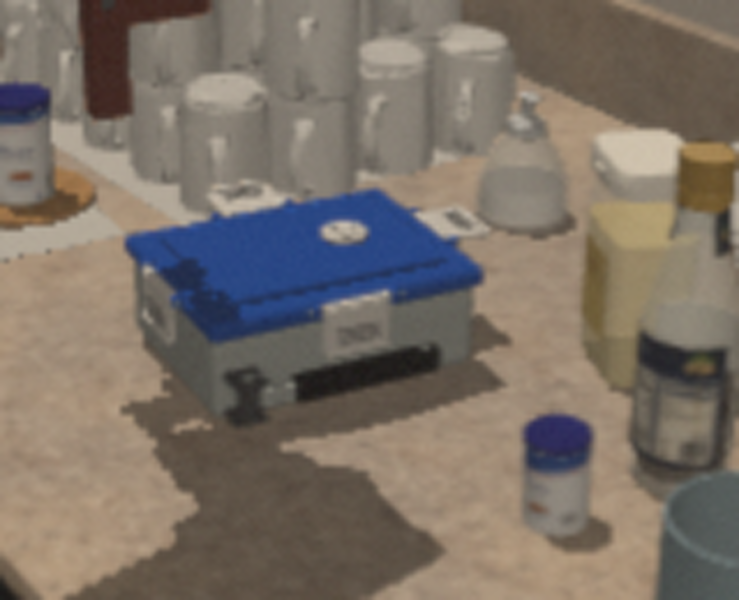

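View pics/w20.png

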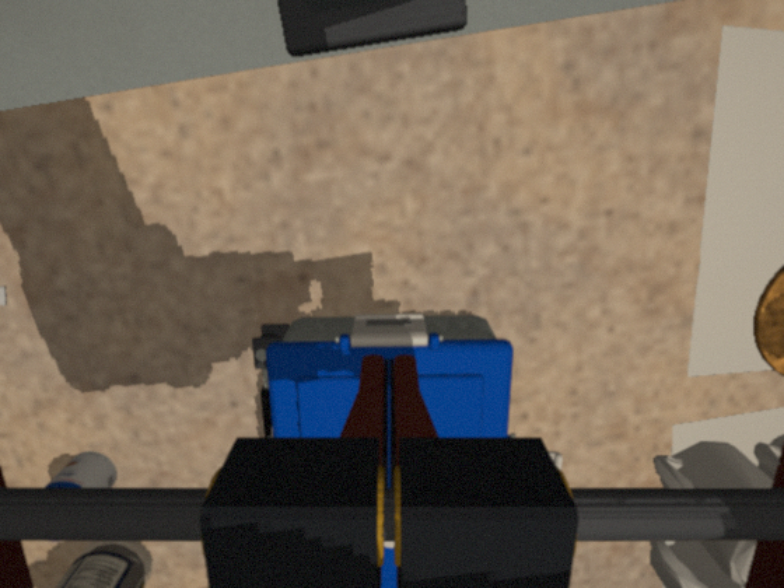

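```bash
python3 - <<'E'
from h import *
import pickle
c,im=pickle.load(open('w20.pkl','rb'))
def w(x,y,z): return [.56+.99*x+.141*y,-.035-.141*x+.99*y,z]
for a in (0,.1,.2,.3): print(a,proj(c,[w(-.098-.031*np.sin(a),y,.070-.031*np.cos(a)) for y in (-.022,.022)])*1.4)
print('lid',proj(c,[w(-.09,-.07,.079),w(-.09,.07,.079),w(-.095,0,.07)])*1.4)
save('w20c',cv2.resize(im[205:270,170:380],(800,248),interpolation=cv2.INTER_CUBIC))
E
```

```text
0 [[356.21440743 317.74403886]
 [425.31947814 317.29694461]]
0.1 [[356.07833174 313.23588955]
 [425.41593559 312.78792896]]
0.2 [[355.91434268 308.90106869]
 [425.54751215 308.45181498]]
0.3 [[355.72330165 304.77415488]
 [425.71368128 304.32318675]]
lid [[267.81340197 355.55551944]
 [514.8161972  353.9384203 ]
 [391.18240726 340.51041532]]
```

View pics/w20c.png

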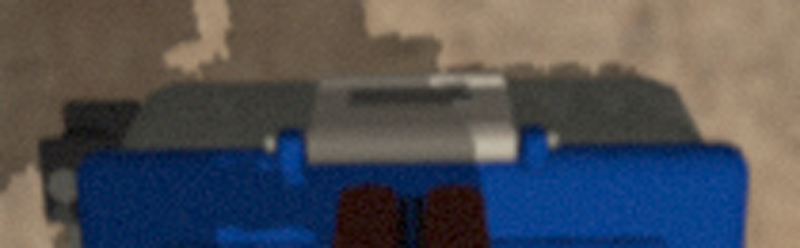

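```bash
python3 - <<'E'
from h import *
import pickle
c2,im2=pickle.load(open('w2.pkl','rb'));c9,im9=pickle.load(open('w9.pkl','rb'));D=pickle.load(open('d0.pkl','rb'))
W=lambda p:np.array(p,float)/1.4-.2
def pf(P):
    d=P[:,:2]-[.56,-.035]; return np.c_[.99*d[:,0]-.141*d[:,1],.141*d[:,0]+.99*d[:,1]].round(3)
h=onz(c2,[W(p) for p in [(548,222),(597,272),(665,205),(612,158)]],.146);print('honey lid',h.round(3).tolist(),pf(h).tolist())
h=onz(c2,[W(p) for p in [(510,198),(557,155)]],.02);print('honey base',pf(h).tolist())
h=onz(c9,[W(p) for p in [(320,325),(255,312)]],.11);print('honey shoulder9',pf(h).tolist())
S=lambda p:np.array(p)/4.619+[200,160]-.4
for z in (0,.03,.06): print('disp',z,pf(onz(D['scene'][0],[S((480,215)),S((527,222)),S((573,215))],z)).tolist())
print('disp top',pf(onz(D['scene'][0],[S((527,100))],.09)).tolist())
for z in (0.01,.1,.19): print('mugs9',z,pf(onz(c9,[W(p) for p in [(608,172),(607,255),(620,160),(615,330),(664,222),(690,180)]],z)).tolist())
print('disp9',[pf(onz(c9,[W((547,390)),W((490,360))],z)).tolist() for z in(.02,.09)])
E
```

```text
honey lid [[0.693, -0.18, 0.146], [0.74, -0.201, 0.146], [0.763, -0.143, 0.146], [0.714, -0.127, 0.146]] [[0.152, -0.125], [0.202, -0.138], [0.216, -0.078], [0.166, -0.07]]
honey base [[0.153, -0.122], [0.17, -0.069]]
honey shoulder9 [[0.132, -0.05], [0.121, -0.1]]
disp 0 [[0.217, 0.141], [0.242, 0.115], [0.281, 0.111]]
disp 0.03 [[0.182, 0.083], [0.206, 0.058], [0.242, 0.054]]
disp 0.06 [[0.146, 0.024], [0.169, 0.001], [0.203, -0.003]]
disp top [[0.249, 0.133]]
mugs9 0.01 [[0.023, 0.204], [0.1, 0.212], [0.013, 0.213], [0.176, 0.229], [0.069, 0.261], [0.031, 0.279]]
mugs9 0.1 [[0.018, 0.166], [0.08, 0.173], [0.009, 0.174], [0.142, 0.187], [0.055, 0.213], [0.024, 0.227]]
mugs9 0.19 [[0.012, 0.128], [0.06, 0.134], [0.006, 0.134], [0.107, 0.144], [0.041, 0.164], [0.017, 0.175]]
disp9 [[[0.237, 0.163], [0.203, 0.104]], [[0.2, 0.14], [0.172, 0.089]]]
```

Call:
{"method": "drive_tool", "body": {"series": [[[0, -48, 2, 0, 0], [0, -48, 2, 0, 0.174], [0, 0, 0, 0, 0.174], [0, 0, 0, 0, 0.174], [0, 0, 0, 0, 0.174], [0, 0, 0, 0, 0.174], [0, 0, 0, 0, 0.174], [0, 0, 0, 0, 0.174], [0, 0, 0, 0, 0.174], [0, 0, 0, 0, 0.174]]]}}

```text
time: 30.62
ee_pos: [0.5289, -0.0298, 0.18]
tcp_rot: [-3.14, 0.001, 1.421]
ft_force: [-0.5, 0.1, -0.0]
opening: 0.0005
```

```bash
python3 st.py; python3 -c "
from h import *
print(get_obs()['q'])"
```

```text
30.625 [ 0.52892817 -0.02981433  0.17996135] [-3.13966126e+00  1.46221737e-03  1.42139958e+00] [-0.53527203  0.05189414 -0.03458371] 0.0004952557241426615
pan -0.03149228993152172 0.0007526898339933231
[-0.89662772  0.53578498  1.20402103  1.92520011 -0.56799598  1.08260998
  0.39638694]
```

Call:
{"method": "drive_tool", "body": {"series": [[[0, 2, 37, 0, 0], [0, 2, 37, 0, 0], [0, 2, 37, 0, 0], [0, 2, 37, 0, 0], [0, 0, 0, 30, 0], [0, 0, 0, 20, 0], [0, 0, 0, 0, 0]]]}}

```text
time: 31.5
ee_pos: [0.6757, -0.0426, 0.1289]
tcp_rot: [-3.137, 0.001, 1.427]
ft_force: [0.2, -0.7, 0.5]
opening: 0.0007
```

```bash
python3 st.py s21; python3 - <<'E'
from h import *
print(get_obs()['q'])
save('w21',cv2.resize(capture('wrist'),(784,588)))
E
```

```text
31.5 [ 0.67566851 -0.04264483  0.12885099] [-3.13712680e+00  7.34496221e-04  1.42699574e+00] [ 0.21673244 -0.68232442  0.53310134] 0.0007178859663521698
pan 0.11558974314079025 0.008740880211339596
[-0.6096152   0.79705541  1.01160167  1.59280358 -0.71922332  1.16672343
  0.42050663]
```

View pics/w21.png

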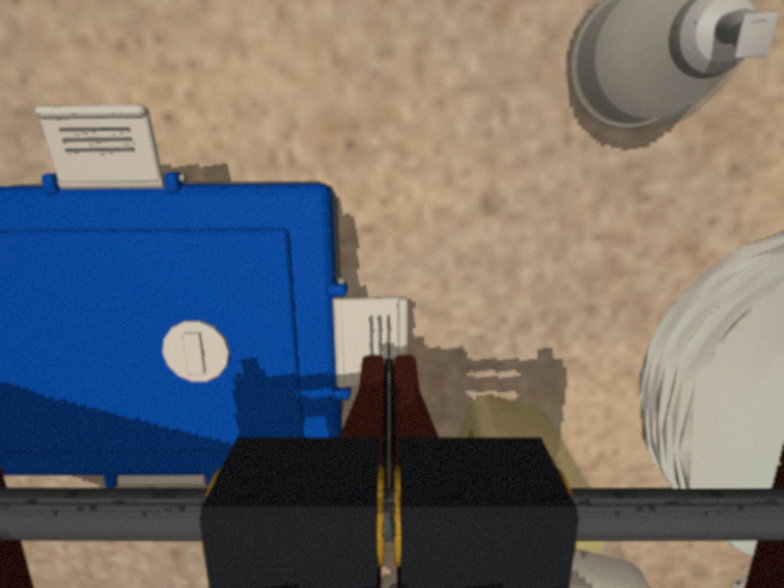

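View pics/s21.png

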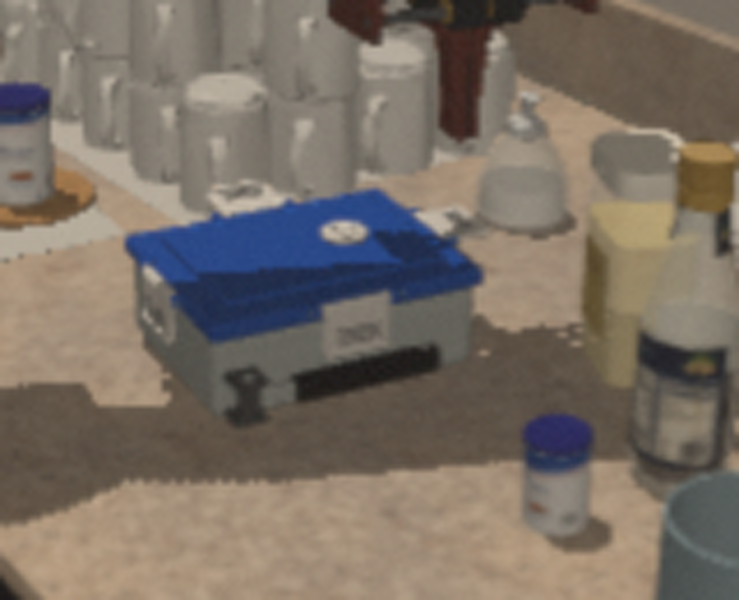

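```bash
python3 - <<'E'
from h import *
c=cam('wrist');W=lambda p:np.array(p,float)/1.4-.2
def pf(P):
    d=P[:,:2]-[.56,-.035]; return np.c_[.99*d[:,0]-.141*d[:,1],.141*d[:,0]+.99*d[:,1]].round(3)
for z in (.0,.05,.1): print(z,pf(onz(c,[W((642,400)),W((410,335)),W((475,400)),W((545,410))],z)).tolist())
import pickle
c2,_=pickle.load(open('w2.pkl','rb'))
for z in (.0,.05,.1): print(z,pf(onz(c2,[W((640,250))],z)).tolist())
E
```

```text
0.0 [[0.282, -0.07], [0.131, -0.025], [0.174, -0.07], [0.219, -0.077]]
0.05 [[0.254, -0.043], [0.129, -0.005], [0.164, -0.042], [0.202, -0.048]]
0.1 [[0.226, -0.015], [0.127, 0.015], [0.155, -0.015], [0.185, -0.02]]
0.0 [[0.299, -0.104]]
0.05 [[0.271, -0.106]]
0.1 [[0.244, -0.109]]
```

Call:
{"method": "drive_tool", "body": {"series": [[[0, 0, 2, 20, 0], [0, 0, 0, 15, 0], [0, 0, 0, 12, 0], [0, 0, 0, 12, 0], [0, 0, 0, 12, 0], [0, 0, 0, 12, 0], [0, 0, 0, 0, 0]]]}}

```text
time: 32.48
ee_pos: [0.6786, -0.0431, 0.0475]
tcp_rot: [-3.14, 0.0, 1.427]
ft_force: [-0.6, -0.8, -0.6]
opening: 0.0003
```

```bash
python3 st.py s22
```

```text
32.475 [ 0.678579   -0.04307931  0.04746925] [-3.13987342e+00  1.31480720e-04  1.42741239e+00] [-0.63996835 -0.77559673 -0.63145039] 0.00034723992903405997
pan 0.11853238950780963 0.008721125033940461
```

View pics/s22.png

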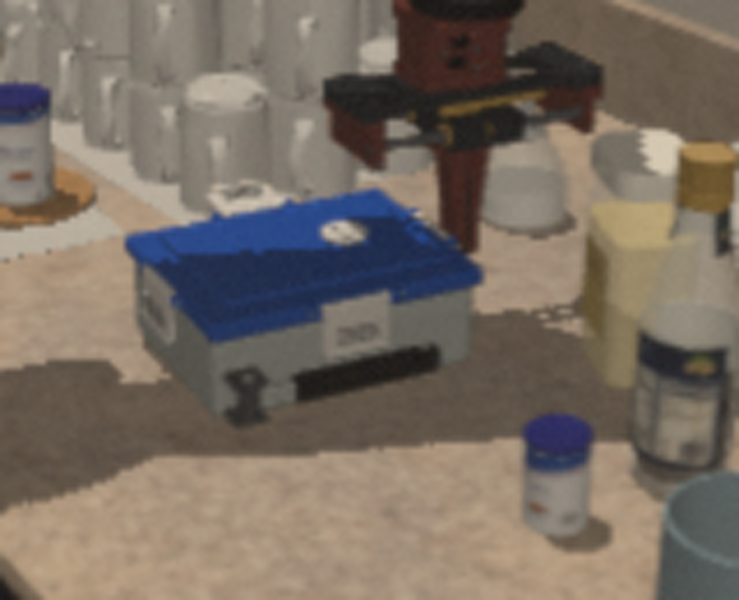

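Call:
{"method": "drive_tool", "body": {"series": [[[0, 0, 0, 4, 0], [0, 0, 0, 3, 0], [0, 0, -3, 0, 0], [0, 0, -3, 0, 0], [0, 0, 0, 0, 0]]]}}

```text
time: 33.15
ee_pos: [0.6733, -0.0421, 0.0418]
tcp_rot: [3.142, -0.0, 1.428]
ft_force: [0.3, -1.0, -0.0]
opening: 0.0006
```

Call:
{"method": "drive_tool", "body": {"series": [[[0, 0, -2, 0, 0], [0, 0, 0, 0, 0]]]}}

```text
time: 33.4
ee_pos: [0.6714, -0.0418, 0.0417]
tcp_rot: [3.142, -0.0, 1.428]
ft_force: [0.9, 0.1, 0.0]
opening: 0.0004
```

Call:
{"method": "drive_tool", "body": {"series": [[[0, 0, -1, 0, 0], [0, 0, 0, 0, 0]]]}}

```text
time: 33.65
ee_pos: [0.6705, -0.0417, 0.0417]
tcp_rot: [3.142, -0.0, 1.428]
ft_force: [1.8, -0.3, 0.1]
opening: 0.0004
```

Call:
{"method": "drive_tool", "body": {"series": [[[0, 0, -1, 0, 0], [0, 0, 0, 0, 0]]]}}

```text
time: 33.9
ee_pos: [0.6694, -0.0415, 0.0416]
tcp_rot: [-3.141, -0.0, 1.428]
ft_force: [0.8, -0.3, -0.5]
opening: 0.0005
```

Call:
{"method": "drive_tool", "body": {"series": [[[0, 0, -1, 0, 0], [0, 0, 0, 0, 0]]]}}

```text
time: 34.15
ee_pos: [0.6687, -0.0415, 0.0417]
tcp_rot: [3.141, 0.0, 1.428]
ft_force: [1.0, 0.1, -0.5]
opening: 0.0002
```

Call:
{"method": "drive_tool", "body": {"series": [[[0, 0, -1, 0, 0], [0, 0, 0, 0, 0]]]}}

```text
time: 34.4
ee_pos: [0.6684, -0.0414, 0.042]
tcp_rot: [3.14, 0.0, 1.428]
ft_force: [4.9, -0.8, -1.7]
opening: 0.0006
```

Call:
{"method": "drive_tool", "body": {"series": [[[0, 0, -1, 0, 0], [0, 0, 0, 0, 0]]]}}

```text
time: 34.65
ee_pos: [0.6681, -0.0414, 0.0422]
tcp_rot: [3.138, 0.0, 1.428]
ft_force: [6.6, -0.9, -2.0]
opening: 0.0005
```

The far clip stopped at 6.6 N at its closed position. Backing off, then checking the cup positions on the left side.

Call:
{"method": "drive_tool", "body": {"series": [[[0, 0, 8, 0, 0], [0, 0, 9, 0, 0], [0, 0, 0, -45, 0], [0, 0, 0, -50, 0], [0, 0, 0, -50, 0], [0, 0, -40, -50, 0], [0, 0, -40, 0, 0], [0, 0, -40, 0, 0], [0, 0, 0, 0, 0]]]}}

```text
time: 35.78
ee_pos: [0.5634, -0.026, 0.2355]
tcp_rot: [-3.14, -0.002, 1.427]
ft_force: [0.6, 0.7, 0.5]
opening: 0.0003
```

```bash
python3 st.py s23; python3 - <<'E'
from h import *
import pickle
print(get_obs()['q'])
c=cam('wrist');im=capture('wrist');pickle.dump((c,im),open('w23.pkl','wb'))
save('w23',cv2.resize(im,(784,588)))
D=pickle.load(open('d0.pkl','rb'))
def pf(P):
    d=P[:,:2]-[.56,-.035]; return np.c_[.99*d[:,0]-.141*d[:,1],.141*d[:,0]+.99*d[:,1]].round(3)
S=lambda p:np.array(p)/4.619+[200,160]-.4
for n,p in [('single L',(183,200)),('single mid',(222,212)),('single R',(265,198)),('double L',(270,185)),('double bot',(305,197)),('double R',(345,185))]: print(n,pf(onz(D['scene'][0],[S(p)],0)))
E
```

```text
35.775 [ 0.56338629 -0.02604541  0.23550504] [-3.13952549e+00 -2.08900250e-03  1.42744036e+00] [0.55511795 0.67134222 0.54949944] 0.00033834386980442636
pan 0.0020898338269988662 0.009342511317911997
[-0.87424758  0.52985906  1.21064047  1.77600555 -0.53067374  1.2138593
  0.34513322]
single L [[0.026 0.263]]
single mid [[0.044 0.229]]
single R [[0.084 0.24 ]]
double L [[0.098 0.262]]
double bot [[0.112 0.229]]
double R [[0.151 0.237]]
```

View pics/w23.png

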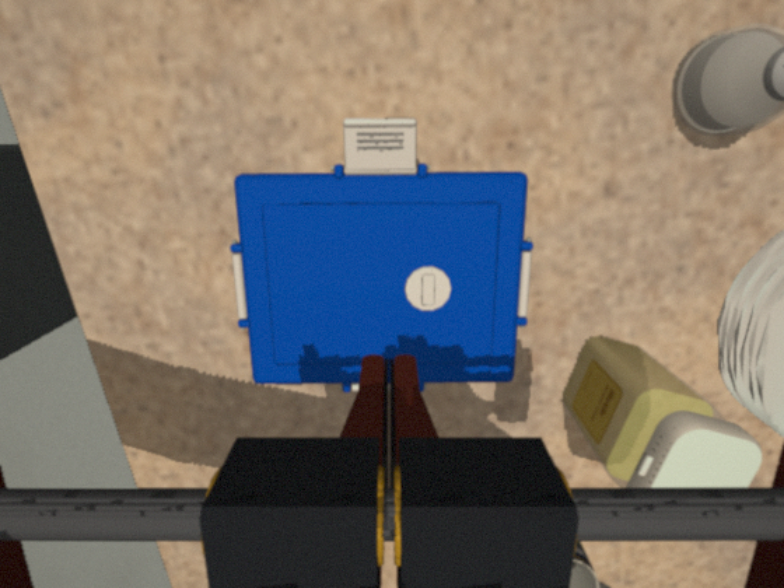

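View pics/s23.png

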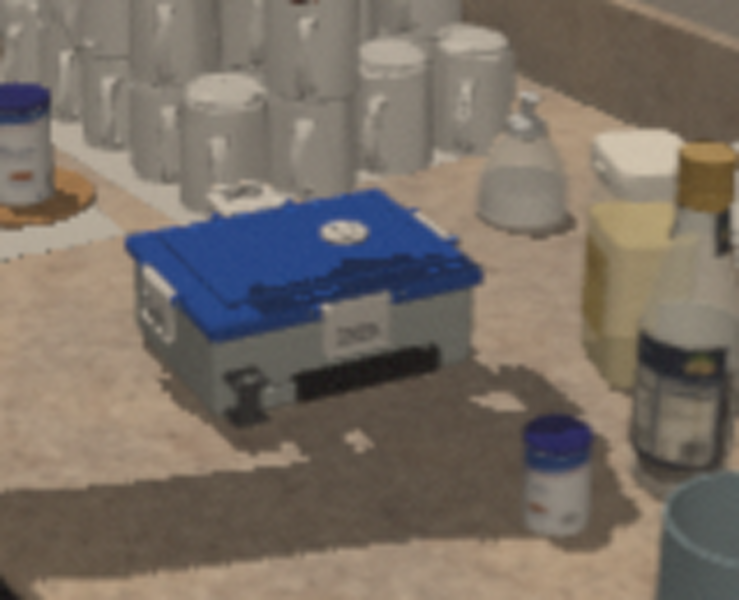

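The near and far clips now hang down at the lid's edges. The cups start at y' ≈ 0.21 in the pan's frame, so the left clip is clear to work in this orientation.

Call:
{"method": "drive_tool", "body": {"series": [[[0, 46, -3, 0, 0], [0, 47, -2, 30, 0], [0, 0, 0, 40, 0], [0, 0, 0, 40, 0], [0, 0, 0, 20, 0], [0, 0, 0, 12, 0], [0, 0, 0, 12, 0], [0, 0, 0, 12, 0], [0, 0, 0, 12, 0], [0, 0, 0, 0, 0]]]}}

```text
time: 37.12
ee_pos: [0.5734, 0.0662, 0.0567]
tcp_rot: [-3.14, 0.0, 1.428]
ft_force: [0.9, -0.1, -0.7]
opening: 0.0003
```

```bash
python3 st.py s24
```

```text
37.125 [0.57336172 0.06623854 0.05671281] [-3.14047606e+00  1.85955503e-04  1.42783768e+00] [ 0.93710107 -0.12627352 -0.68784024] 0.00034566465555301625
pan -0.0010465340089487844 0.10211015441026272
```

View pics/s24.png

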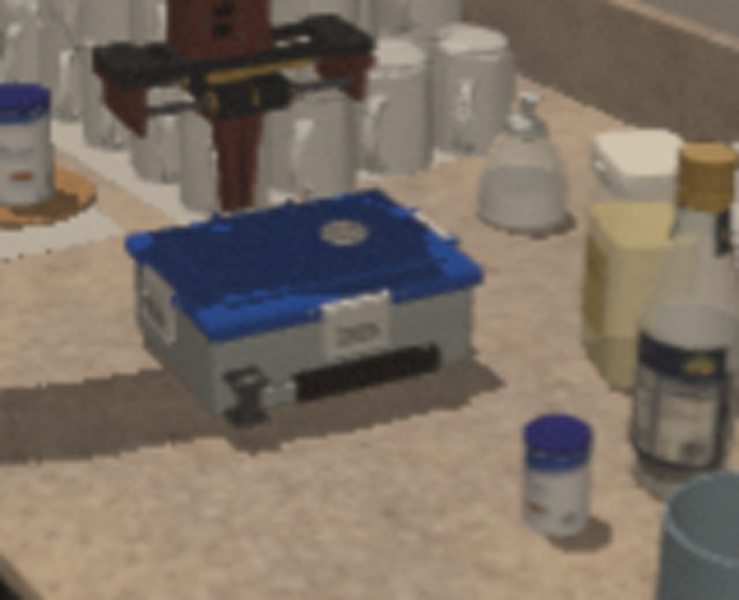

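Call:
{"method": "drive_tool", "body": {"series": [[[0, 0, 0, 8, 0], [0, 0, 0, 8, 0], [0, -3, 0, 0, 0], [0, -2, 0, 0, 0], [0, 0, 0, 0, 0]]]}}

```text
time: 37.8
ee_pos: [0.5731, 0.0613, 0.0415]
tcp_rot: [-3.141, -0.0, 1.428]
ft_force: [0.7, 0.2, -0.4]
opening: 0.0001
```

Call:
{"method": "drive_tool", "body": {"series": [[[0, -2, 0, 0, 0], [0, 0, 0, 0, 0]]]}}

```text
time: 38.05
ee_pos: [0.5729, 0.0591, 0.0415]
tcp_rot: [3.141, -0.0, 1.428]
ft_force: [-0.2, 2.0, -0.8]
opening: 0.0005
```

Call:
{"method": "drive_tool", "body": {"series": [[[0, -1, 0, 0, 0], [0, 0, 0, 0, 0]]]}}

```text
time: 38.3
ee_pos: [0.5727, 0.0582, 0.0415]
tcp_rot: [3.142, -0.0, 1.428]
ft_force: [-0.5, 0.3, -0.3]
opening: 0.0004
```

Call:
{"method": "drive_tool", "body": {"series": [[[0, -1, 0, 0, 0], [0, 0, 0, 0, 0]]]}}

```text
time: 38.55
ee_pos: [0.5726, 0.0571, 0.0415]
tcp_rot: [3.142, 0.0, 1.428]
ft_force: [0.1, 0.3, -0.7]
opening: 0.0002
```

Call:
{"method": "drive_tool", "body": {"series": [[[0, -1, 0, 0, 0], [0, 0, 0, 0, 0]]]}}

```text
time: 38.8
ee_pos: [0.5724, 0.0561, 0.0414]
tcp_rot: [-3.142, 0.0, 1.428]
ft_force: [-0.3, 1.2, -0.7]
opening: 0.0003
```

Call:
{"method": "drive_tool", "body": {"series": [[[0, -1, 0, 0, 0], [0, 0, 0, 0, 0]]]}}

```text
time: 39.05
ee_pos: [0.5723, 0.0557, 0.0414]
tcp_rot: [-3.141, -0.001, 1.428]
ft_force: [0.7, 3.1, -0.2]
opening: 0.0003
```

Call:
{"method": "drive_tool", "body": {"series": [[[0, -1, 0, 0, 0], [0, 0, 0, 0, 0]]]}}

```text
time: 39.3
ee_pos: [0.5723, 0.0556, 0.0414]
tcp_rot: [-3.141, -0.002, 1.429]
ft_force: [1.0, 5.9, -1.4]
opening: 0.0003
```

Call:
{"method": "drive_tool", "body": {"series": [[[0, -0.5, 0, 0, 0], [0, 0, 0, 0, 0], [0, 8, 0, 0, 0], [0, 10, 0, 0, 0], [0, 0, 0, -50, 0], [0, 0, 0, -50, 0], [0, 0, 0, -60, 0], [0, -20, 0, -60, 0], [0, 0, 0, 0, 0]]]}}

```text
time: 40.42
ee_pos: [0.5737, 0.0496, 0.2651]
tcp_rot: [3.135, -0.002, 1.425]
ft_force: [0.1, -0.3, -0.4]
opening: 0.0007
```

```bash
python3 st.py s25; python3 - <<'E'
from h import *
import pickle
print(get_obs()['q'])
c=cam('wrist');im=capture('wrist');pickle.dump((c,im),open('w25.pkl','wb'))
save('w25',cv2.resize(im,(784,588)))
E
```

```text
40.425 [0.57366079 0.04963578 0.26508053] [ 3.13479028e+00 -1.58090895e-03  1.42507808e+00] [ 0.11402753 -0.26338062 -0.38721814] 0.0006539917024385862
pan 0.001590533009220749 0.08571558966173945
[-1.01437755  0.52796426  1.23806097  1.72173456 -0.52329802  1.27108326
  0.19879509]
```

View pics/w25.png

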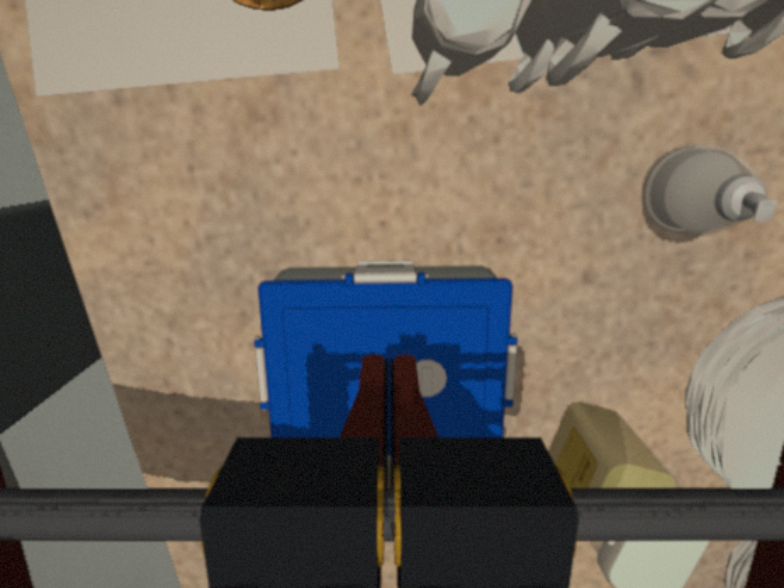

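View pics/s25.png

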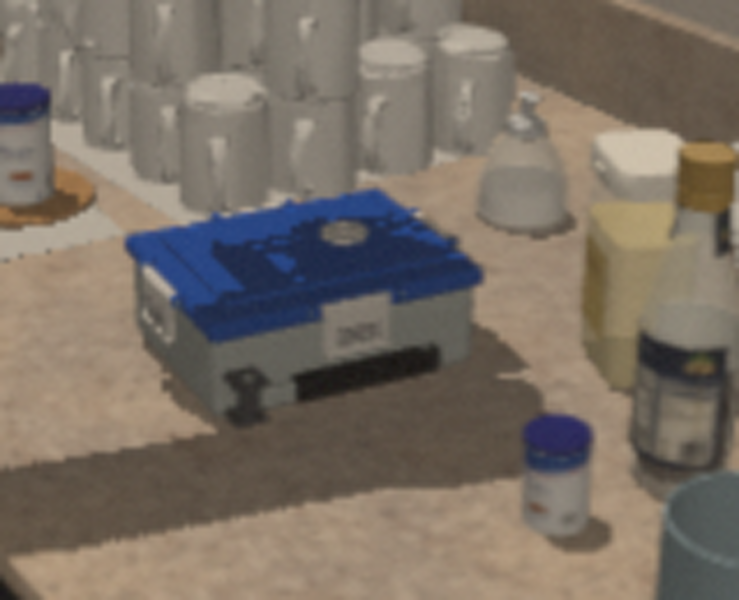

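```bash
python3 - <<'E'
from h import *
import pickle
c,im=pickle.load(open('w25.pkl','rb'))
def w(x,y,z): return [.56+.99*x+.141*y,-.035-.141*x+.99*y,z]
for a in (0,.1,.2): print(a,(proj(c,[w(x,.078+.031*np.sin(a),.070-.031*np.cos(a)) for x in (-.022,.022)])*1.4).round(1).tolist())
print('lid corners/far,near knobs',(proj(c,[w(-.09,.07,.075),w(.09,.07,.075),w(-.097,0,.072),w(.097,0,.072)])*1.4).round(1).tolist())
c2,im2=pickle.load(open('w23.pkl','rb'))
print('w23',[ (a,(proj(c2,[w(.098+.031*np.sin(a),0,.07-.031*np.cos(a)),w(-.098-.031*np.sin(a),0,.07-.031*np.cos(a))])*1.4).round(1).tolist()) for a in (0,.2,.4)])
a=cv2.resize(im[170:215,170:380],(800,171),interpolation=cv2.INTER_CUBIC);b=cv2.resize(im2[150:250,150:400],(800,320),interpolation=cv2.INTER_CUBIC)
save('w25c',np.vstack([a,b]))
D=pickle.load(open('d0.pkl','rb'))
for n in('scene','side'):
    now=capture(n);save(n+'_end',now);d=cv2.absdiff(now,D[n][1]).max(2);d[:, :(140 if n=='scene' else 150)]=0
    save('diff_'+n,cv2.cvtColor(d,cv2.COLOR_GRAY2RGB))
E
```

```text
0 [[357.3, 262.9], [414.0, 262.7]]
0.1 [[357.2, 259.0], [414.0, 258.8]]
0.2 [[357.0, 255.3], [414.1, 255.1]]
lid corners/far,near knobs [[259.3, 285.9], [511.8, 284.9], [258.3, 373.6], [513.6, 372.4]]
w23 [(0, [[516.7, 271.7], [246.7, 272.1]]), (0.2, [[525.3, 271.9], [238.0, 272.3]]), (0.4, [[534.2, 272.5], [229.1, 272.9]])]
```

View pics/w25c.png

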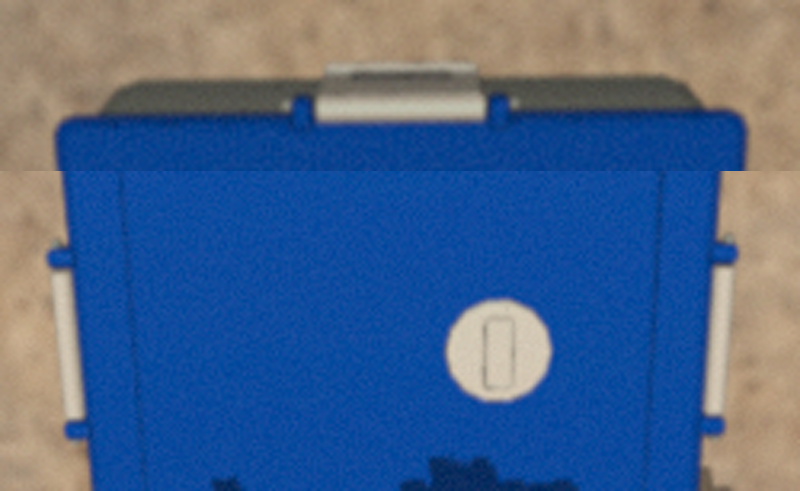

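View pics/diff_scene.png

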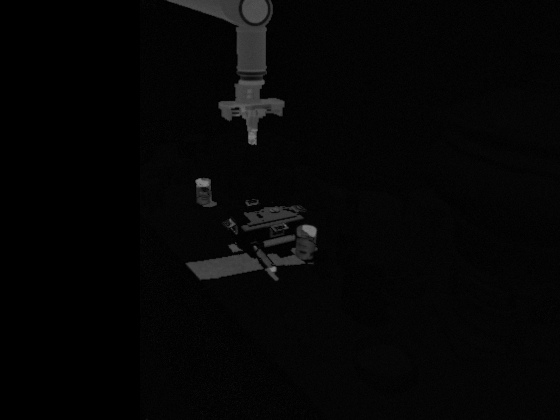

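View pics/side_end.png

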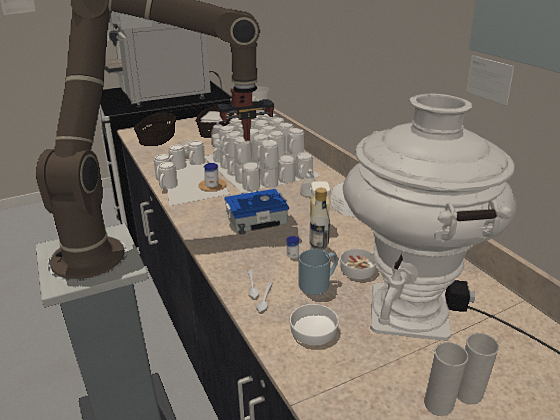

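Left lip row ≈262 against a predicted 263 for fully closed, and the near and far flaps hang within the hinge knobs. The difference picture shows changes only at the tin, handle, clips, arm and shadows.

```bash
python3 -c "
from h import *
print(close_job(), get_obs()['time'])"
```

```text
the job is handed in; nothing more can be done
the job is handed in; nothing more can be done
```

The job is handed in at about 41 s of the 72 s allowed. The tin stands on the coaster, the handle is folded in, and all four clips are down, done in the order asked.

- **Tin:** I took the larger blue-capped tin from the handle's crook and set it upright on the coaster. Its cap measured about 3 mm from the coaster's centre. It was lifted and placed upright, and it never tipped.
- **Handle:** I swung it in until it met its stop. The force rose to 6.8 N with no further travel, and the pictures show it lying along the pan's side.
- **Clips:** I folded right, near, far and left in turn, each pressed to a stop at 6 to 12 N. The last views put the left and near lips within about 0.05 rad of closed. The far and right clips were judged by eye and by the stop force.
- **Surroundings:** The before-and-after picture from the scene camera shows changes only at the tin, handle, clips, arm and shadows. The pan's lid stayed where it was, to within about a pixel.

Two measurements disagreed. The near clip's stop came about 2 to 4 mm further out than I expected from the finger's size, with some upward force (9 N), but the picture shows it closed. Early scene and side triangulation was up to 10 mm off the wrist camera's readings, so I used the wrist camera.

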